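Plug in the stop and hold the guide block in the squaring board

ROBOT

A 6-joint arm with a two-finger parallel gripper is mounted at the origin on the work surface. World frame = base frame: x ahead of the robot, y to its left, z up, the work surface at z = 0. Lengths are in m, angles in degrees, forces in N, time in s.
With the tool pointing down it reaches from about 0.35 to 0.725 m from the base axis. Payload 4.3 kg.
Tool frame: the origin (TCP) lies at the very end of the fingers, on their centre line; the grasp point (between the pads) lies 19 mm behind it; z points along the fingers, y is the direction in which the jaws open and shut (so a half turn about z gives the same grasp; the last joint's range is limited). The gripper opens to 85 mm and grips with 20 to 120 N. Pads are 22 mm wide; open, the fingers measure 114 mm over their backs; the gripper's body (76 mm by 85 mm) begins 54 mm behind the grasp point. The pads swing forward as they close: fully open they stand 13 mm farther back than shut.
Start: joints at [-79.143, 21.618, 4.641, 73.018, 0, 83.68], TCP at [0.17, -0.549, 0.231] pointing down, gripper open.
Joint ranges: [-156.06, 156.06], [-48.1, 94.91], [-58.44, 69.94], [-101.28, 121.22], [-78.64, 73.56], [-180, 180]. Speed limits (degrees/s): [147.25, 147.25, 180, 180, 180, 180].

INTERFACE

Orientations are given as a 3x3 rotation matrix whose columns are the frame's x, y, z axes.
In Python, from rig import manip gives the robot as it stands.
- The arm moves only by the shell command python3 -m inch 'ROWS' [FORCE]. ROWS is JSON, a list of rows, each an object with "dr": the turn, a rotation vector about the tool's x, y, z normalised to -1 to 1, where 1 is 45 degrees, a list of three; "slide": the shift along the tool's x, y, z normalised to -1 to 1, where 1 is 0.25 m, a list of three; "fingers": the gripper's target within -1 to 1 (shut at 1, half-way at 0, fully open at -1). A call has 1 to 8 rows; each row shifts and turns the pose as measured when the row begins, along the tool's axes as they then stand; what a row does not reach is not made up. A row lasts 1/10 s, in which the tool goes at most 50 mm and 8.59 degrees, less where a joint would pass 70% of its speed; a pose out of reach is approached as far as the arm can. A call with a number of a shift or a turn outside -1 to 1 is refused whole. A call with a gripper value outside its range is refused whole. The fingers move at their own pace and stop on an object; FORCE is the grip in N (left out, the last holds). Time passes only in rows, so rows that do not move let the fingers close. It gives the time, the measured TCP pose, the force and the opening at its end, in the units of the state.
- manip.sense(): the state, without advancing time (a new reading comes with each control period).
- manip.get_image(name): name is "scene" or "top" or "wrist"; returns the picture (420x560x3 uint8, red, green, blue); there is no depth.
- manip.camera_info(name): a dict with "fovy" (degrees; the focal length in pixels is half the picture's height over the tangent of half this angle, whatever the lens; pixels are square), "cx", "cy" (the principal point, pixels), "dist_coeffs" ([k1, k2, p1, p2, k3] as OpenCV has them; the pictures are not rectified), "extrinsics" (4x4, takes a point from camera to world coordinates). Camera axes: x right, y down, z forward; pixel columns grow to the right and rows downward; lengths in m; the calibration is good to about 2 mm. A picture is of the moment at which its call begins: read the wrist's pose just before it. camera_info takes no time and is no camera call; for the wrist camera it gives the pose at the moment of the call.
- manip.finish_job(): hands the job in, once; it reports no verdict.
The state is a dict: "time_s": time; "joint_pos": joint angles; "joint_vel": joint speeds; "effort": joint torques, N m; "tool_pos": TCP position; "ee_rot": TCP orientation; "ft_force": force on the tool from outside, world axes, zero at the start; "moment": the same for the moment, N m; "grip_width": opening from 0.0 (shut) to 1.0 (fully open).
Only numpy, scipy, OpenCV 4.12 (cv2) and the standard library are available. Lean on these libraries where they do the work, as an engineer would, in place of code of your own. Each camera call takes 0.05 s, during which the arm holds its last target.

TASK

Get the squaring board ready for marking: plug the square-headed stop block fully home and upright in the board's square socket and let go of it, then lay the guide block flat on the board with its long side against the fence and its end right up to the stop. Finish holding the guide there with one steady slanting push that presses it firmly against the fence and the board at the same time; the program ends while still pushing. Leave the other things on the table and board where they are.

Things in the scene. Friction and masses are not known exactly. Their poses are not given: they have to be found in the camera images.
- stop_center (a point): loose dark-wood stop block: its centre, half-way up (32 mm above its foot). Square head 40 x 40 mm, 42 mm tall, sides along its x and y; below it, centred and parallel, a square tenon 24 x 24 mm, 22 mm long (lowest 4 mm narrowed to 21 mm). 64 mm tall, about 0.1 kg. Starts upright on its tenon on the table; z up. The peg with a ROUND head is another thing.
- guide_center (a point): loose pale-wood guide block: its centre, half-way up (23 mm above its underside). Base 70 mm (x) x 130 mm (y) x 16 mm thick; along the middle of its top a finger rib 20 mm thick (x), 110 mm long (y), rising 30 mm above the base, leaves a 25 mm ledge on either long side. 46 mm tall, about 0.3 kg, same either way round. Starts flat on the table, rib up.
- deck_hole0 (a point): square socket in the top of the fixed squaring board: centre of its mouth, 35 mm above the table. Hole 26 x 26 mm (2 mm wider than the tenon), 25 mm deep, rim chamfered 1.5 mm, sides along its x and y. +x points to the fence (inner face 50 mm away), +y along the fence to the board's near end (45 mm away; the other end is 215 mm away; the guide lies on that -y side), z up.
- fence_face (a point): foot of the fence's inner face, mid-length, level with the board's top (35 mm above the table). The fence is a fixed straight dark-wood strip along the board's far side, 250 mm long, 14 mm high above the board, 25 mm thick. x points into the fence, y along it (same axes as the socket), z up. The guide touches it when the guide's centre line is 35 mm away.
- fence: the fence strip itself; origin under its middle, level with the board's top
- deck: the fixed plywood board top, 170 mm (x) x 260 mm (y) x 30 mm thick; origin under its centre, 5 mm above the table; top 35 mm above the table; varies in place and yaw. A small loose chalk block lies on its robot-side corner at the -y end, and must stay.
- guide: the guide block again; origin at the centre of its underside. Its base is waxed and slides easily on the board (friction about 0.2); the rib is bare wood. A push of 10 to 20 N at roughly 45 degrees down holds it well.
- stop: the stop block again; origin at the centre of its foot
- chalk: bystander: off-white chalk block 28 x 52 x 16 mm, lying on the board; origin at its underside
- knob_peg: bystander: dark-wood peg with a round head, 42 mm across, 58 mm tall, standing on the table; does not belong in the socket
- cone_a: bystander: thread cone 68 mm across, 137 mm tall
- cone_b: bystander: thread cone 68 mm across, 137 mm tall
- weight: bystander: dark steel pattern weight, 64 mm across, 44 mm tall
- brush: bystander: brush lying on the table
- shears: bystander: steel shears lying on the table
There are look-alikes about, which are no part of the job. What is shaped like the guide but green or purple is not meant.

How it is judged:
By the outcome, as a careful person would: the job done as asked, in the order asked, and still so for the second after the job is handed in, while the arm keeps its last pose, push and grip.
It also fails if it takes over 69 s, if anything falls off the work surface, if the arm or the gripper's body presses on something with over 40 N, if the wrist force passes 120 N, or if a joint passes its speed limit or range.

## Working session

There is one attempt and no reset: what is moved stays moved. The work goes in short steps, Python scripts to look and compute and a shell command to move; the robot and the scene stay as the last step left them, time stands still between calls to the robot, and variables do not carry over. Pictures are saved under pics/ and viewed, and the job is handed in when it is done.

```bash
ls; mkdir -p pics
python3 - <<'E'
from rig import manip
import cv2,numpy as np
print(manip.sense())
for n in ("scene","top","wrist"):
    c=manip.camera_info(n); print(n,c)
    cv2.imwrite(f"pics/{n}0.png",manip.get_image(n)[:,:,::-1])
E
```

```text
pics
{'time_s': 0.0, 'joint_pos': array([-7.91427046e+01,  2.16607636e+01,  4.56230011e+00,  7.30170645e+01,
       -6.37029192e-05,  8.36816577e+01]), 'joint_vel': array([ 0.01027229,  0.01361596,  0.01474005,  0.02859046, -0.05703862,
       -0.1375429 ]), 'effort': array([-2.21750059e-03, -4.63606417e+01,  2.69873017e+01,  2.08918814e-02,
       -1.35437476e-04, -4.93050635e-06]), 'tool_pos': array([ 0.16969399, -0.54870881,  0.23036787]), 'ee_rot': array([[ 9.55404054e-01,  2.95301455e-01, -3.80897281e-04],
       [ 2.95301618e-01, -9.55402027e-01,  1.98003942e-03],
       [ 2.20798488e-04, -2.00421727e-03, -9.99997967e-01]]), 'ft_force': array([-0.85217166, -0.61400847, -0.07196975]), 'moment': array([ 0.02659896, -0.02324199, -0.00556754]), 'grip_width': 1.0005722956249212}
scene {'fovy': 49.77158330965501, 'cx': 274.1941237274734, 'cy': 202.01317544264245, 'dist_coeffs': array([-0.14691329,  0.        ,  0.        ,  0.        ,  0.        ]), 'extrinsics': array([[ 0.25214325,  0.68994013, -0.67853253,  1.31993698],
       [ 0.96755581, -0.19142053,  0.16490582, -0.19854365],
[... 375 characters left out ...]
-0.99959843, -0.02676361,  0.00931084,  0.00400885],
       [-0.00536964, -0.14372315, -0.98960337,  1.04488805],
       [ 0.        ,  0.        ,  0.        ,  1.        ]])}
wrist {'fovy': 71.90216260607957, 'cx': 281.328008009582, 'cy': 212.10271727218895, 'dist_coeffs': array([0.00139973, 0.        , 0.        , 0.        , 0.        ]), 'extrinsics': array([[ 2.96458867e-01, -9.11296957e-01, -2.85744635e-01,
         2.42847203e-01],
       [-9.55045326e-01, -2.83114416e-01, -8.79468808e-02,
        -5.26421566e-01],
       [-7.52700390e-04,  2.98971710e-01, -9.54261678e-01,
         3.73093049e-01],
       [ 0.00000000e+00,  0.00000000e+00,  0.00000000e+00,
         1.00000000e+00]])}
```

View pics/top0.png

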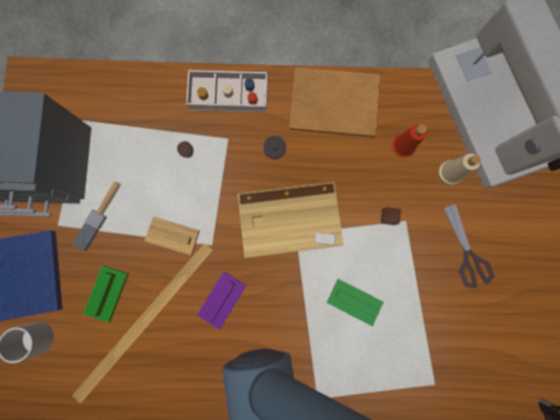

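View pics/scene0.png

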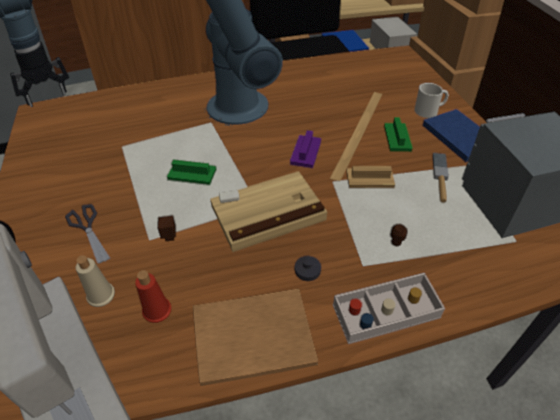

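View pics/wrist0.png

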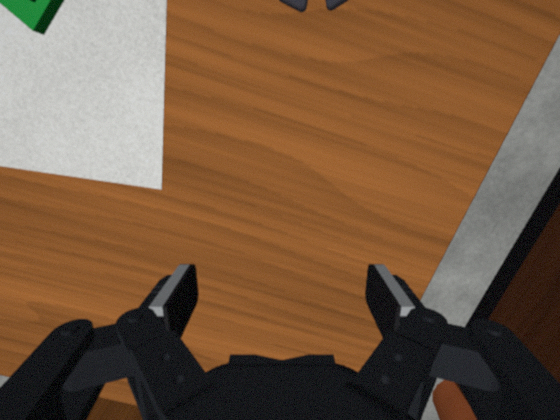

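Top view: the square dark block at (391,216) is the stop. The round-headed peg at (185,149) is a look-alike. The pale guide is at (172,235); the green blocks at (106,293) and (355,302) and the purple one at (221,300) are not meant. The socket is at (257,221), the fence at (287,194) and the chalk at (325,239). I'll confirm in enlarged crops.

```bash
cat > h.py <<'E'
import cv2,numpy as np
def K(c):
    f=210/np.tan(np.radians(c["fovy"]/2)); return np.array([[f,0,c["cx"]],[0,f,c["cy"]],[0,0,1.]])
def ray(c,uv):
    p=cv2.undistortPoints(np.array([[uv]],float),K(c),np.array(c["dist_coeffs"]))[0,0]
    E=c["extrinsics"]; return E[:3,3],E[:3,:3]@np.array([p[0],p[1],1])
def at(c,uv,z):
    o,d=ray(c,uv); return o+d*(z-o[2])/d[2]
def proj(c,P):
    E=np.linalg.inv(c["extrinsics"]); P=np.atleast_2d(P)
    return cv2.projectPoints(P.astype(float),cv2.Rodrigues(E[:3,:3])[0],E[:3,3],K(c),np.array(c["dist_coeffs"]))[0][:,0]
def crop(img,x,y,w,h,s,fn,grid=10):
    o=cv2.resize(img[y:y+h,x:x+w,::-1],None,fx=s,fy=s,interpolation=cv2.INTER_CUBIC)
    for u in range((x//grid+1)*grid,x+w,grid):
        cv2.line(o,(int((u-x+.5)*s),0),(int((u-x+.5)*s),5),(0,255,255),1); 
        if u%(2*grid)==0: cv2.putText(o,str(u),(int((u-x)*s)-10,16),0,.4,(0,255,255),1)
    for v in range((y//grid+1)*grid,y+h,grid):
        cv2.line(o,(0,int((v-y+.5)*s)),(5,int((v-y+.5)*s)),(0,255,255),1); cv2.putText(o,str(v),(7,int((v-y+.5)*s)+4),0,.4,(0,255,255),1)
    cv2.imwrite(fn,o)
E
python3 - <<'E'
import cv2
from h import *
t=cv2.imread("pics/top0.png")[:,:,::-1]; s=cv2.imread("pics/scene0.png")[:,:,::-1]
crop(t,230,175,120,90,6.6,"pics/c_board.png")
crop(t,140,135,65,120,4.9,"pics/c_guide.png")
crop(t,370,196,40,40,12,"pics/c_stop.png",5)
crop(s,140,170,200,90,4,"pics/c_sboard.png")
crop(s,330,155,80,100,5.8,"pics/c_sg.png")
E
```

```text
(no output)
```

View pics/c_board.png

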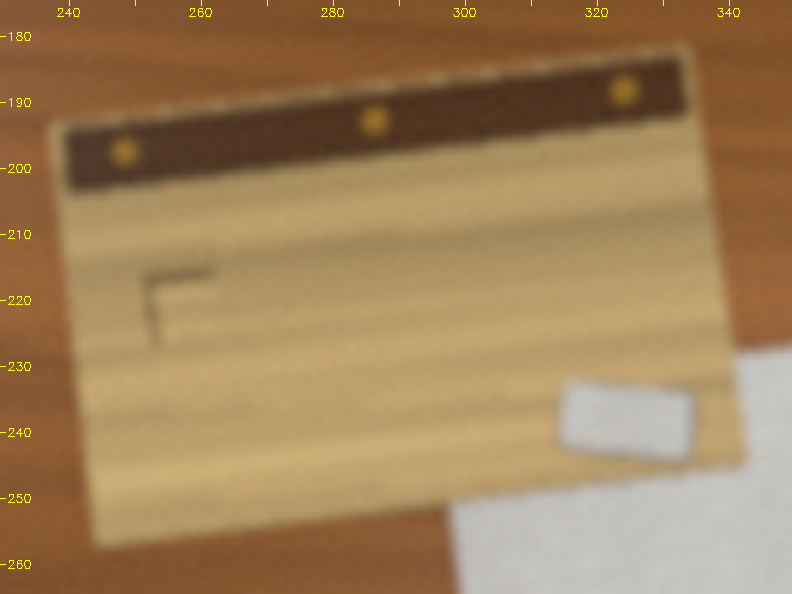

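View pics/c_guide.png

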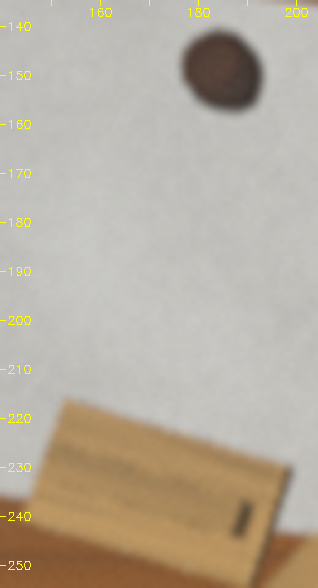

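View pics/c_stop.png

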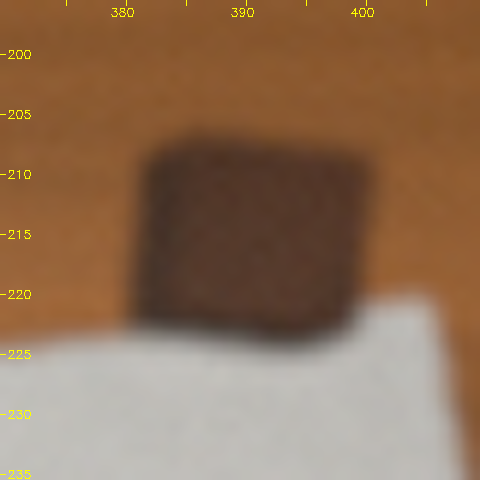

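View pics/c_sboard.png

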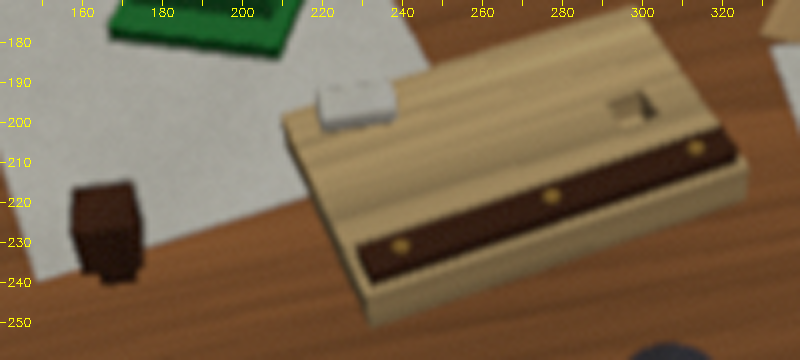

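Run:
```python
import cv2
from h import *
from rig import manip
t=cv2.imread("pics/top0.png")[:,:,::-1]
crop(t,140,210,70,50,10,"pics/c_guide2.png")
c=manip.camera_info("top"); s=manip.camera_info("scene")
u=[(237.1,193.0),(334,180.9),(342.5,244.8),(244.0,257.2)]
P=np.array([at(c,p,.035) for p in u]); print(P)
print([np.linalg.norm(P[i]-P[(i+1)%4]) for i in range(4)])
for i in range(4):
    d=P[(i+1)%4]-P[i]; print(np.degrees(np.arctan2(d[1],d[0])))
print("fence inner top edge",at(c,(230+68/6.6-.5,175+192/6.6-.5),.049),at(c,(230+688/6.6-.5,175+115/6.6-.5),.049))
for n,p in dict(socTL=(147,275),socTR=(213,268),socBL=(156,345)).items(): print(n,at(c,(230+p[0]/6.6-.5,175+p[1]/6.6-.5),.035))
for p in [(165,148),(370,158),(352,325),(165,322)]: print("stop",at(c,(370+p[0]/12-.5,196+p[1]/12-.5),.064))
# scene: stop head top corners, socket
for p in [(72,187),(133,181),(140,228),(75,231)]: print("stopS",at(s,(140+p[0]/4-.5,170+p[1]/4-.5),.064))
for p in [(608,100),(640,92),(656,112),(622,124)]: print("socS",at(s,(140+p[0]/4-.5,170+p[1]/4-.5),.035))
```

```text
[[ 0.58623481  0.11995444  0.035     ]
 [ 0.62597261 -0.13753384  0.035     ]
 [ 0.45655311 -0.16071211  0.035     ]
 [ 0.41734648  0.09476418  0.035     ]]
[np.float64(0.26053657775358197), np.float64(0.17099765116906382), np.float64(0.2584672022887223), np.float64(0.17075660746821353)]
-81.2268389976577
-172.20973368709377
98.724820683509
8.483316289879806
fence inner top edge [0.55579003 0.11008408 0.049     ] [ 0.59338064 -0.13510212  0.049     ]
socTL [0.52520012 0.07858555 0.035     ]
socTR [0.52873478 0.05228659 0.035     ]
socBL [0.49723345 0.07395478 0.035     ]
stop [ 0.55244066 -0.25976753  0.064     ]
stop [ 0.55146197 -0.30317438  0.064     ]
stop [ 0.51554908 -0.29872493  0.064     ]
stop [ 0.51508765 -0.25931637  0.064     ]
stopS [ 0.51578427 -0.30223495  0.064     ]
stopS [ 0.52087957 -0.26439626  0.064     ]
stopS [ 0.56111076 -0.26415119  0.064     ]
stopS [ 0.55304818 -0.30327002  0.064     ]
socS [0.50335596 0.04760382 0.035     ]
socS [0.50179127 0.07023463 0.035     ]
socS [0.52258887 0.07494099 0.035     ]
socS [0.52722375 0.05023142 0.035     ]
```

View pics/c_guide2.png

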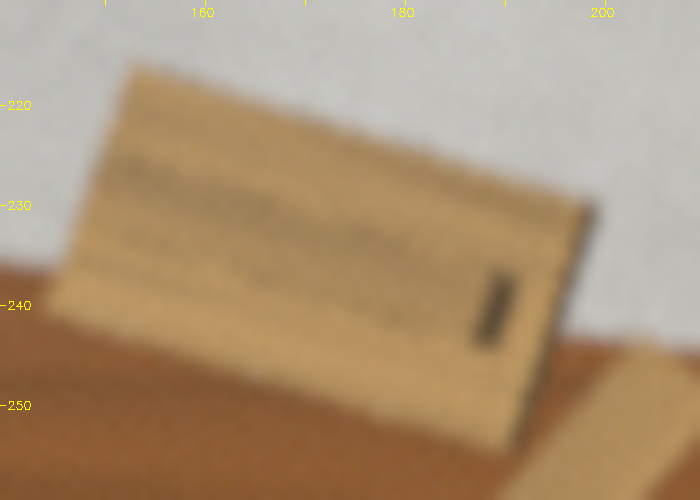

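View pics/c_sg.png

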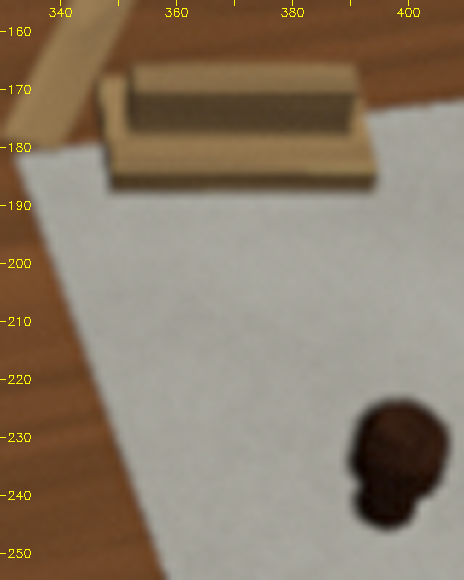

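Run:
```python
from h import *
from rig import manip
c=manip.camera_info("top"); s=manip.camera_info("scene")
print("cones",at(c,(404,146),0.02),at(c,(451,172),.02),at(s,(154,312),.0),at(s,(98,295),0), "top tip",at(c,(420,129),.137))
print("peg",at(c,(185,149),.05),"weight",at(c,(274,147),.04))
G=[(153.2,216.0),(199,229.8),(190.7,254.0),(144.5,239.8)]
P=np.array([at(c,p,.016) for p in G]);print(P,P.mean(0))
print([np.linalg.norm(P[i]-P[(i+1)%4]) for i in range(4)])
d=P[1]-P[0];print(np.degrees(np.arctan2(d[1],d[0]))); d=P[2]-P[3];print(np.degrees(np.arctan2(d[1],d[0])))
S=[(330+101/5.8,155+75/5.8),(330+112/5.8,155+176/5.8),(330+375/5.8,155+174/5.8),(330+362/5.8,155+95/5.8)]
P=np.array([at(s,(p[0]-.5,p[1]-.5),.016) for p in S]);print(P,P.mean(0))
```

```text
cones [ 0.73157441 -0.32979502  0.02      ] [ 0.66181387 -0.45428965  0.02      ] [ 0.74639859 -0.34259347  0.        ] [ 0.66877675 -0.46983176  0.        ] top tip [ 0.73793911 -0.33100854  0.137     ]
peg [0.69876813 0.26197311 0.05      ] weight [0.7138159  0.02525189 0.04      ]
[[0.520792   0.34459545 0.016     ]
 [0.48695553 0.21971677 0.016     ]
 [0.42221941 0.23796009 0.016     ]
 [0.45650342 0.36287144 0.016     ]] [0.47161759 0.29128594 0.016     ]
[np.float64(0.12938157519957416), np.float64(0.06725759500248225), np.float64(0.12953083766033013), np.float64(0.06683587445346842)]
-105.16054936916883
-105.34784026694226
[[0.42118244 0.23828881 0.016     ]
 [0.49098413 0.21695252 0.016     ]
 [0.52344269 0.34026884 0.016     ]
 [0.4695037  0.35866929 0.016     ]] [0.47627824 0.28854486 0.016     ]
```

```bash
python3 -m inch '[{"dr":[0,0,0],"slide":[0.17,-0.07,0.013],"fingers":-1},{"dr":[0,0,0],"slide":[0.17,-0.07,0.013],"fingers":-1},{"dr":[0,0,0],"slide":[0.17,-0.07,0.013],"fingers":-1},{"dr":[0,0,0],"slide":[0.17,-0.07,0.013],"fingers":-1},{"dr":[0,0,0],"slide":[0.17,-0.07,0.013],"fingers":-1},{"dr":[0,0,0],"slide":[0.17,-0.07,0.013],"fingers":-1},{"dr":[0,0,0.19],"slide":[0.17,-0.07,0.013],"fingers":-1},{"dr":[0,0,0.19],"slide":[0.1,-0.04,0],"fingers":-1}]' 40
```

```text
time_s: 0.95
tool_pos: [0.4438, -0.3279, 0.204]
ee_rot: [[1.0, -0.004, -0.003], [-0.004, -1.0, 0.003], [-0.003, -0.003, -1.0]]
ft_force: [0.5, -1.3, -0.1]
grip_width: 0.998
```

```bash
python3 -m inch '[{"dr":[0,0,0],"slide":[0.14,-0.12,0],"fingers":-1},{"dr":[0,0,0],"slide":[0.08,-0.08,0],"fingers":-1},{"dr":[0,0,0],"slide":[0,0,0],"fingers":-1}]'
cat > look.py <<'E'
import sys
from h import *
from rig import manip
import pickle
n=sys.argv[1]; cam=sys.argv[2]
c=manip.camera_info(cam); im=manip.get_image(cam)
pickle.dump(c,open(f"pics/{n}.pkl","wb"))
cv2.imwrite(f"pics/{n}.png",im[:,:,::-1])
if len(sys.argv)>3:
    a=[int(x) for x in sys.argv[3:7]]; crop(im,*a,float(sys.argv[7]),f"pics/{n}_c.png")
E
python3 look.py w1 wrist; python3 -c "
from rig import manip
s=manip.sense();print(s['tool_pos'],s['joint_pos'])"
```

```text
time_s: 1.25
tool_pos: [0.5033, -0.2732, 0.2025]
ee_rot: [[1.0, -0.002, -0.004], [-0.002, -1.0, 0.005], [-0.004, -0.005, -1.0]]
ft_force: [-0.2, 0.2, -0.3]
grip_width: 1.003
[ 0.50227737 -0.27415105  0.20247778] [-3.50075280e+01  2.21098546e+01  1.08861938e+00  6.93421780e+01
  5.49147150e-02  1.45189249e+02]
```

View pics/w1.png

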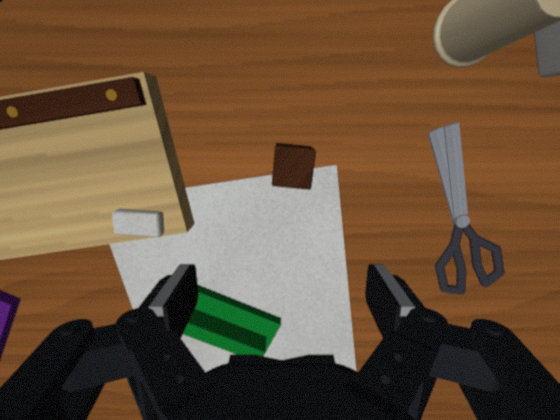

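Run:
```python
from h import *
im=cv2.imread("pics/w1.png")[:,:,::-1]
crop(im,260,130,70,70,8.5,"pics/w1_c.png")
```

```text
(no output)
```

View pics/w1_c.png

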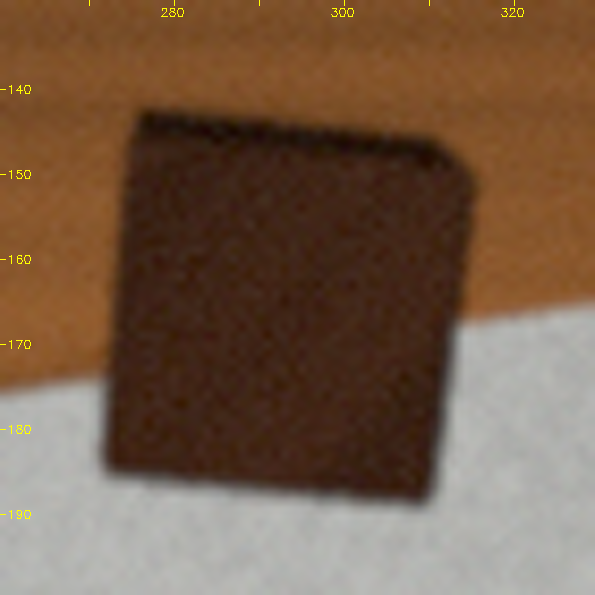

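Run:
```python
from h import *
import pickle
c=pickle.load(open("pics/w1.pkl","rb"))
P=np.array([at(c,(260+x/8.5-.5,130+y/8.5-.5),.064) for x,y in [(130,135),(476,170),(430,502),(105,472)]])
print(P,P.mean(0))
for i in range(4):
    d=P[(i+1)%4]-P[i]; print(np.linalg.norm(d),np.degrees(np.arctan2(d[1],d[0])))
```

```text
[[ 0.55758433 -0.26668565  0.064     ]
 [ 0.55372388 -0.30540379  0.064     ]
 [ 0.51570215 -0.30135925  0.064     ]
 [ 0.51927643 -0.26347655  0.064     ]] [ 0.5365717  -0.28423131  0.064     ]
0.0389101134432829 -95.69394421154452
0.03823624381179944 173.92802967954407
0.03805093809218167 84.61001922430715
0.038442076530253805 -4.788554611622332
```

```bash
python3 -m inch '[{"dr":[0,0,0.122],"slide":[0,0,0],"fingers":-1},{"dr":[0,0,0],"slide":[0.133,0.053,0.1],"fingers":-1},{"dr":[0,0,0],"slide":[0,0,0.17],"fingers":-1},{"dr":[0,0,0],"slide":[0,0,0.17],"fingers":-1},{"dr":[0,0,0],"slide":[0,0,0],"fingers":-1}]'; python3 look.py w2 wrist; python3 -c "
from rig import manip
s=manip.sense();print(s['tool_pos'],s['ee_rot'])"
```

```text
time_s: 1.8
tool_pos: [0.5321, -0.296, 0.0906]
ee_rot: [[0.994, -0.108, -0.004], [-0.108, -0.994, 0.0], [-0.004, 0.0, -1.0]]
ft_force: [-0.9, 1.2, -0.6]
grip_width: 1.001
[ 0.53359566 -0.2970512   0.09384301] [[ 9.94162901e-01 -1.07888970e-01 -3.10878750e-04]
 [-1.07889404e-01 -9.94160107e-01 -2.35776956e-03]
 [-5.46859222e-05  2.37754755e-03 -9.99997172e-01]]
```

View pics/w2.png

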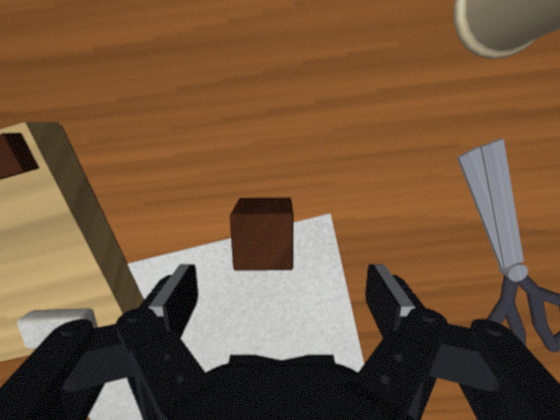

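```bash
cat > tool.py <<'E'
# print slide to reach target xyz
import sys
from rig import manip
import numpy as np
s=manip.sense(); t=np.array([float(x) for x in sys.argv[1:4]])
print("pos",s['tool_pos'].round(4),"slide",((s['ee_rot'].T@(t-s['tool_pos']))/.25).round(3),"F",s['ft_force'].round(1),"x yaw",np.degrees(np.arctan2(s['ee_rot'][1,0],s['ee_rot'][0,0])).round(2),"z",s['ee_rot'][:,2].round(4))
E
python3 - <<'E'
from h import *
import pickle
c=pickle.load(open("pics/w2.pkl","rb"))
crop(cv2.imread("pics/w2.png")[:,:,::-1],220,190,85,90,6.5,"pics/w2_c.png")
E
python3 tool.py .5366 -.2842 .03
```

```text
pos [ 0.5336 -0.2971  0.0938] slide [ 0.006 -0.053  0.255] F [ 1.2  0.4 -0.1] x yaw -6.19 z [-3.0e-04 -2.4e-03 -1.0e+00]
```

View pics/w2_c.png

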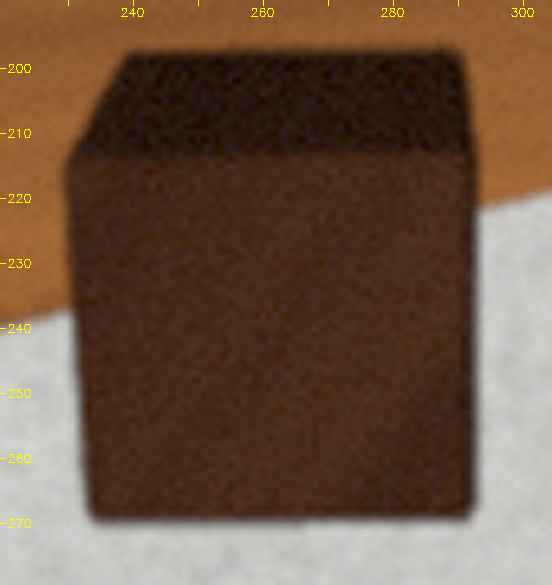

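```bash
python3 - <<'E'
from h import *
import pickle
c=pickle.load(open("pics/w2.pkl","rb"))
P=np.array([at(c,(220+x/6.5-.5,190+y/6.5-.5),.064) for x,y in [(67,155),(475,152),(472,519),(90,521)]])
print(P,P.mean(0))
for i in range(4):
    d=P[(i+1)%4]-P[i]; print(np.linalg.norm(d),np.degrees(np.arctan2(d[1],d[0])))
E
python3 tool.py .5366 -.2842 .03
```

```text
[[ 0.5580019  -0.26723205  0.064     ]
 [ 0.55417919 -0.30550376  0.064     ]
 [ 0.51567015 -0.30152686  0.064     ]
 [ 0.51956867 -0.26334601  0.064     ]] [ 0.53685498 -0.28440217  0.064     ]
0.03846214881239814 -95.70397964148226
0.03871385032553562 174.10386438828914
0.03837936090574681 84.16992286811
0.038629195285718475 -5.7736254379696925
pos [ 0.5336 -0.2971  0.0938] slide [ 0.006 -0.053  0.255] F [ 1.2  0.4 -0.1] x yaw -6.19 z [-3.0e-04 -2.4e-03 -1.0e+00]
```

```bash
python3 -m inch '[{"dr":[0,0,0],"slide":[0.007,-0.053,0],"fingers":-1},{"dr":[0,0,0],"slide":[0,0,0],"fingers":-1}]'; python3 tool.py .5368 -.2843 .028
```

```text
time_s: 2.05
tool_pos: [0.5375, -0.2852, 0.0978]
ee_rot: [[0.994, -0.11, 0.003], [-0.11, -0.994, -0.004], [0.003, 0.004, -1.0]]
ft_force: [-0.7, -0.0, 0.4]
grip_width: 0.995
pos [ 0.5375 -0.2852  0.0978] slide [-0.004 -0.004  0.279] F [-0.7 -0.   0.4] x yaw -6.33 z [ 0.003  -0.0044 -1.    ]
```

```bash
python3 -m inch '[{"dr":[0,0,0],"slide":[-0.003,-0.003,0.14],"fingers":-1},{"dr":[0,0,0],"slide":[0,0,0.12],"fingers":-1},{"dr":[0,0,0],"slide":[0,0,0],"fingers":-1}]'; python3 tool.py .5368 -.2843 .028
```

```text
time_s: 2.35
tool_pos: [0.5433, -0.2879, 0.0409]
ee_rot: [[0.994, -0.109, 0.016], [-0.109, -0.994, -0.014], [0.018, 0.012, -1.0]]
ft_force: [-1.2, 0.4, -0.3]
grip_width: 0.998
pos [ 0.5433 -0.2879  0.0409] slide [-0.028 -0.012  0.051] F [-1.2  0.4 -0.3] x yaw -6.24 z [ 0.0164 -0.014  -0.9998]
```

```bash
cat > tool.py <<'E'
# args x y z yaw [tilt]: print slide & dr to reach; tilt deg = tool z leans toward tool-x direction
import sys
from rig import manip
import numpy as np
from scipy.spatial.transform import Rotation as Ro
s=manip.sense(); a=[float(x) for x in sys.argv[1:]]; t=np.array(a[:3])
yaw=a[3]; tilt=a[4] if len(a)>4 else 0
T=Ro.from_euler('z',yaw,degrees=True)*Ro.from_matrix(np.diag([1,-1,-1]))*Ro.from_euler('y',tilt,degrees=True)
R=Ro.from_matrix(s['ee_rot'])
rv=np.degrees((R.inv()*T).as_rotvec())
print("pos",s['tool_pos'].round(4),"slide",((s['ee_rot'].T@(t-s['tool_pos']))/.25).round(3),"dr",(rv/45).round(3),"F",s['ft_force'].round(1),"grip",round(s['grip_width'],3),"j",s['joint_pos'].round(0),"t",s['time_s'])
E
python3 tool.py .5368 -.2843 .028 -5.8
```

```text
pos [ 0.5433 -0.2879  0.0409] slide [-0.028 -0.012  0.051] dr [ 0.016 -0.023 -0.01 ] F [-1.2  0.4 -0.3] grip 0.998 j [-34.  32.  -9.  48.  -0. 152.] t 2.35
```

```bash
python3 -m inch '[{"dr":[0.016,-0.023,-0.01],"slide":[-0.028,-0.012,0.03],"fingers":-1},{"dr":[0,0,0],"slide":[0,0,0.0],"fingers":-1}]'; python3 tool.py .5368 -.2843 .028 -5.8
```

```text
time_s: 2.55
tool_pos: [0.5383, -0.2851, 0.0372]
ee_rot: [[0.995, -0.1, 0.003], [-0.1, -0.995, -0.001], [0.003, 0.001, -1.0]]
ft_force: [-0.5, -0.2, -1.0]
grip_width: 0.998
pos [ 0.5383 -0.2851  0.0372] slide [-0.006 -0.003  0.037] dr [ 0.002 -0.003  0.001] F [-0.5 -0.2 -1. ] grip 0.998 j [-34.  32.  -8.  49.   0. 152.] t 2.55
```

```bash
python3 -m inch '[{"dr":[0.002,-0.003,0],"slide":[-0.006,-0.003,0.037],"fingers":-1},{"dr":[0,0,0],"slide":[0,0,0.0],"fingers":-1},{"dr":[0,0,0],"slide":[0,0,0.0],"fingers":-1}]'; python3 tool.py .5368 -.2843 .028 -5.8
```

```text
time_s: 2.85
tool_pos: [0.5393, -0.2859, 0.0311]
ee_rot: [[0.995, -0.1, 0.005], [-0.1, -0.995, -0.003], [0.006, 0.003, -1.0]]
ft_force: [0.8, 0.6, 0.7]
grip_width: 1.002
pos [ 0.5393 -0.2859  0.0311] slide [-0.011 -0.005  0.012] dr [ 0.003 -0.007  0.002] F [0.8 0.6 0.7] grip 1.002 j [-34.  33.  -9.  48.   0. 152.] t 2.85
```

```bash
python3 -m inch '[{"dr":[0.003,-0.007,0.002],"slide":[-0.011,-0.005,0.008],"fingers":-1},{"dr":[0,0,0],"slide":[0,0,0.0],"fingers":0.4},{"dr":[0,0,0],"slide":[0,0,0.0],"fingers":0.4},{"dr":[0,0,0],"slide":[0,0,0.0],"fingers":0.4},{"dr":[0,0,0],"slide":[0,0,0.0],"fingers":0.4},{"dr":[0,0,0],"slide":[0,0,0.0],"fingers":0.4}]' 40; python3 tool.py .5368 -.2843 .028 -5.8; python3 look.py w3 wrist
```

```text
time_s: 3.45
tool_pos: [0.537, -0.2846, 0.0297]
ee_rot: [[0.995, -0.102, 0.001], [-0.102, -0.995, -0.001], [0.001, 0.001, -1.0]]
ft_force: [0.9, -0.7, -1.2]
grip_width: 0.462
pos [ 0.537  -0.2846  0.0297] slide [-0.001 -0.001  0.007] dr [ 0.001 -0.001 -0.001] F [ 0.9 -0.7 -1.2] grip 0.462 j [-34.  33.  -9.  48.  -0. 152.] t 3.45
```

View pics/w3.png

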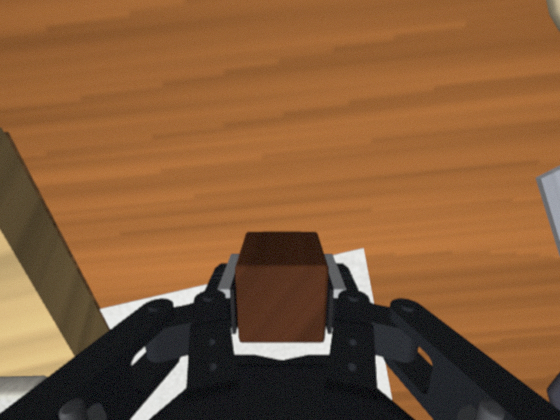

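```bash
python3 -m inch '[{"dr":[0,0,0],"slide":[0,0,-0.1],"fingers":0.6},{"dr":[0,0,0],"slide":[0,0,-0.19],"fingers":0.6},{"dr":[0,0,0],"slide":[0,0,-0.19],"fingers":0.6},{"dr":[0,0,0],"slide":[-0.06,-0.16,-0.03],"fingers":0.6},{"dr":[0,0,0],"slide":[-0.06,-0.18,0],"fingers":0.6},{"dr":[0,0,0],"slide":[-0.06,-0.18,0],"fingers":0.6},{"dr":[0,0,-0.16],"slide":[-0.06,-0.18,0],"fingers":0.6},{"dr":[0,0,-0.16],"slide":[-0.06,-0.18,0],"fingers":0.6}]' 60; python3 tool.py .44 .05 .16 8.7
```

```text
time_s: 4.3
tool_pos: [0.481, -0.0589, 0.1615]
ee_rot: [[0.989, 0.147, 0.006], [0.147, -0.989, -0.002], [0.006, 0.003, -1.0]]
ft_force: [-0.1, 1.6, -1.2]
grip_width: 0.456
pos [ 0.481  -0.0589  0.1615] slide [-0.098 -0.455  0.004] dr [ 0.003 -0.007 -0.006] F [-0.1  1.6 -1.2] grip 0.456 j [-14.  13. -18.  59.  -0. 157.] t 4.3
```

```bash
python3 -m inch '[{"dr":[0,0,0],"slide":[-0.035,-0.16,0],"fingers":0.6},{"dr":[0,0,0],"slide":[-0.035,-0.16,0],"fingers":0.6},{"dr":[0,0,0],"slide":[-0.02,-0.1,0],"fingers":0.6},{"dr":[0,0,0],"slide":[0,0,0],"fingers":0.6},{"dr":[0,0,0],"slide":[0,0,0],"fingers":0.6}]'; python3 tool.py .44 .05 .16 8.7; python3 look.py w4 wrist; python3 tool.py .44 .05 .16 8.7
```

```text
time_s: 4.8
tool_pos: [0.4368, 0.0504, 0.1608]
ee_rot: [[0.988, 0.157, 0.004], [0.157, -0.988, -0.0], [0.004, 0.001, -1.0]]
ft_force: [-0.7, 0.2, -0.5]
grip_width: 0.46
pos [0.4368 0.0504 0.1608] slide [0.012 0.003 0.003] dr [ 0.001 -0.005  0.008] F [-0.7  0.2 -0.5] grip 0.46 j [ -2.   8. -24.  58.   0. 169.] t 4.8
pos [0.4369 0.0502 0.1607] slide [0.012 0.003 0.003] dr [ 0.    -0.004  0.007] F [ 0.1  0.2 -0.4] grip 0.463 j [ -2.   8. -24.  58.   0. 169.] t 4.85
```

View pics/w4.png

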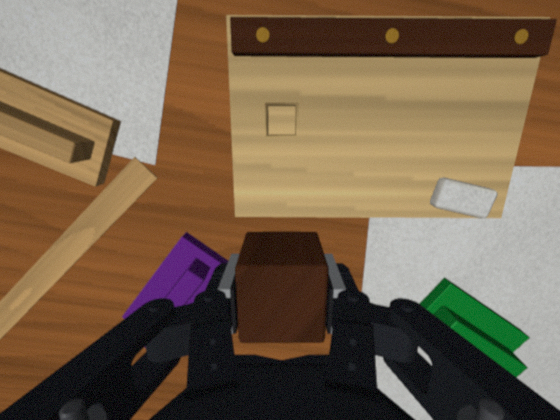

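Run:
```python
from h import *
im=cv2.imread("pics/w4.png")[:,:,::-1]
crop(im,225,10,100,140,4.2,"pics/w4_a.png")
crop(im,258,95,46,48,12,"pics/w4_b.png",5)
crop(im,220,5,340,70,2.35,"pics/w4_f.png")
```

```text
(no output)
```

View pics/w4_b.png

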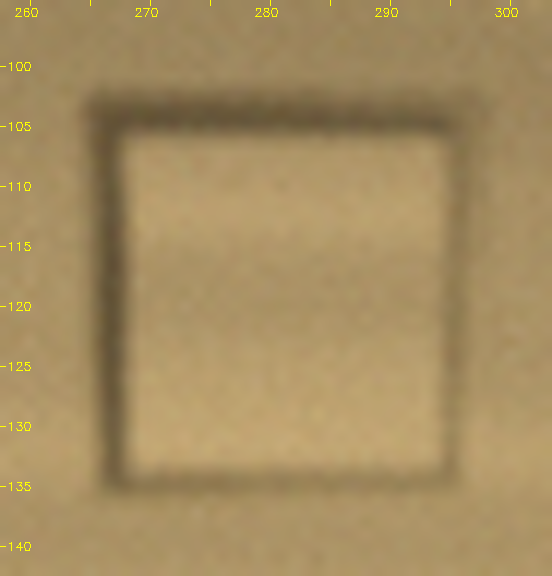

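View pics/w4_f.png

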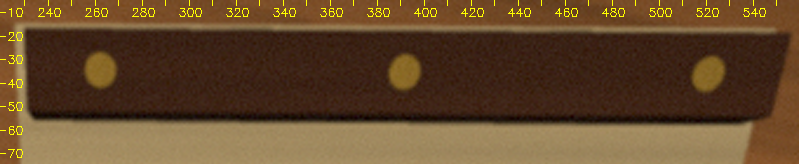

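```bash
python3 - <<'E'
from h import *
import pickle
c=pickle.load(open("pics/w4.pkl","rb"))
P=np.array([at(c,(258+x/12-.5,95+y/12-.5),.035) for x,y in [(88,97),(472,97),(460,492),(104,492)]])
print(P,P.mean(0))
for i in range(4):
    d=P[(i+1)%4]-P[i]; print(np.linalg.norm(d),np.degrees(np.arctan2(d[1],d[0])))
F=np.array([at(c,(220+x/2.35-.5,5+y/2.35-.5),.035) for x,y in [(35,121),(745,125)]]);print("fence",F)
d=F[0]-F[1];yaw=np.degrees(np.arctan2(d[1],d[0]))-90;print(yaw)
ex=np.array([np.cos(np.radians(8.7)),np.sin(np.radians(8.7))]);print((F.mean(0)-P.mean(0))[:2]@ex)
# floor/inner corners
Q=np.array([at(c,(258+x/12-.5,95+y/12-.5),.010) for x,y in [(122,133),(445,133),(443,470),(126,470)]]);print(Q.mean(0)); print([np.linalg.norm(Q[(i+1)%4]-Q[i]) for i in range(4)])
# whole board corners
E
python3 - <<'E'
from h import *
im=cv2.imread("pics/w4.png")[:,:,::-1]
crop(im,220,5,340,220,2.35,"pics/w4_g.png")
E
```

```text
[[0.52600462 0.07876583 0.035     ]
 [0.53041538 0.05129757 0.035     ]
 [0.50300741 0.04736391 0.035     ]
 [0.4987897  0.07365992 0.035     ]] [0.51455428 0.06277181 0.035     ]
0.02782013813988267 -80.87750449161358
0.027688813331696153 -171.83252893501978
0.026632115076397733 99.11226599482094
0.027689744905648246 10.625984994210045
fence [[ 0.55793462  0.10891295  0.035     ]
 [ 0.59654265 -0.13994874  0.035     ]]
8.818482341755882
0.05012094317701276
[0.51438059 0.06249094 0.01      ]
[np.float64(0.025652107012425717), np.float64(0.025845732458469998), np.float64(0.025874275149204966), np.float64(0.02584116144644545)]
```

View pics/w4_g.png

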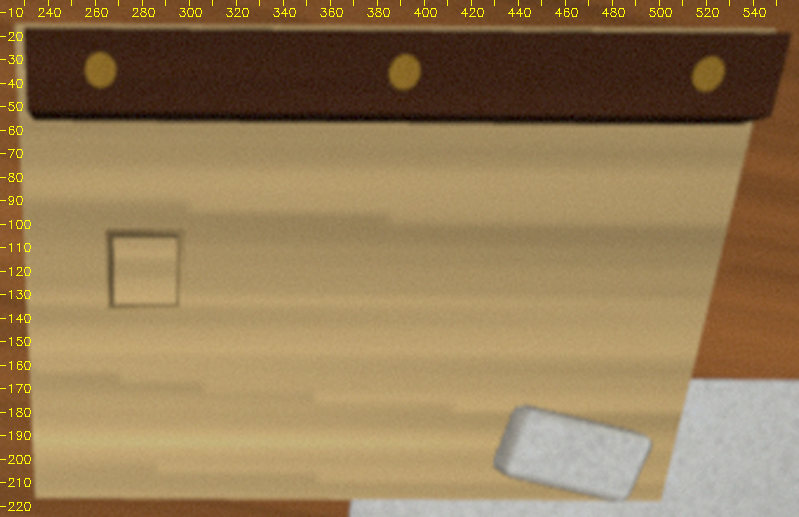

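Run:
```python
from h import *
im=cv2.imread("pics/w4.png")[:,:,::-1]
crop(im,225,225,115,125,4.8,"pics/w4_h.png")
```

```text
(no output)
```

View pics/w4_h.png

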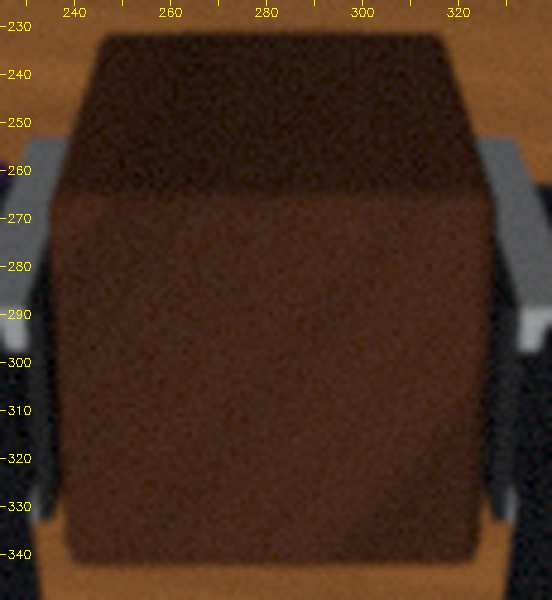

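Run:
```python
from h import *
import pickle
from rig import manip
c=pickle.load(open("pics/w4.pkl","rb")); s=manip.sense(); R=s['ee_rot']; t=s['tool_pos']
print(t)
for z in (.1951,):
  P=np.array([at(c,(225+x/4.8-.5,225+y/4.8-.5),z) for x,y in [(50,192),(495,192),(478,562),(68,562)]])
  L=(P-t)@R; print(L*1000,L.mean(0)*1000, [np.linalg.norm(P[(i+1)%4]-P[i]) for i in range(4)])
```

```text
[0.43685688 0.05015329 0.16072017]
[[ 19.70027906 -19.38560141 -34.31486688]
 [ 19.74400155  19.15636088 -34.30701118]
 [-19.17673912  19.45589213 -34.44337174]
 [-19.19684192 -19.43657812 -34.4512147 ]] [  0.26767489  -0.05248163 -34.37911613] [np.float64(0.03854198788628903), np.float64(0.03892213209479205), np.float64(0.038892476231688865), np.float64(0.03889739335202488)]
```

```bash
R='[{"dr":[0,0,-0.19],"slide":[0,0,0],"fingers":0.6}]'; python3 -m inch '[{"dr":[0,0,-0.19],"slide":[0,0,0],"fingers":0.6},{"dr":[0,0,-0.19],"slide":[0,0,0],"fingers":0.6},{"dr":[0,0,-0.19],"slide":[0,0,0],"fingers":0.6},{"dr":[0,0,-0.19],"slide":[0,0,0],"fingers":0.6},{"dr":[0,0,-0.19],"slide":[0,0,0],"fingers":0.6},{"dr":[0,0,-0.19],"slide":[0,0,0],"fingers":0.6},{"dr":[0,0,-0.19],"slide":[0,0,0],"fingers":0.6},{"dr":[0,0,-0.19],"slide":[0,0,0],"fingers":0.6}]'; python3 tool.py .5144 .0626 .12 -171.2
```

```text
time_s: 5.65
tool_pos: [0.4426, 0.0399, 0.1604]
ee_rot: [[0.209, 0.978, 0.006], [0.978, -0.209, -0.003], [-0.002, 0.006, -1.0]]
ft_force: [0.3, 0.1, -0.8]
grip_width: 0.46
pos [0.4426 0.0399 0.1604] slide [0.149 0.261 0.163] dr [ 0.003  0.009 -2.464] F [ 0.3  0.1 -0.8] grip 0.46 j [ -3.   9. -24.  57.  -0.  99.] t 5.65
```

```bash
python3 -m inch '[{"dr":[0,0,-0.19],"slide":[0,0,0],"fingers":0.6},{"dr":[0,0,-0.19],"slide":[0,0,0],"fingers":0.6},{"dr":[0,0,-0.19],"slide":[0,0,0],"fingers":0.6},{"dr":[0,0,-0.19],"slide":[0,0,0],"fingers":0.6},{"dr":[0,0,-0.19],"slide":[0,0,0],"fingers":0.6},{"dr":[0,0,-0.19],"slide":[0,0,0],"fingers":0.6},{"dr":[0,0,-0.19],"slide":[0,0,0],"fingers":0.6},{"dr":[0,0,-0.19],"slide":[0,0,0],"fingers":0.6}]'; python3 tool.py .5144 .0626 .12 -171.2
```

```text
time_s: 6.45
tool_pos: [0.4486, 0.0282, 0.1599]
ee_rot: [[-0.836, 0.549, 0.007], [0.549, 0.836, -0.006], [-0.009, -0.001, -1.0]]
ft_force: [-0.2, -0.2, -1.3]
grip_width: 0.457
pos [0.4486 0.0282 0.1599] slide [-0.143  0.26   0.16 ] dr [-0.006  0.011 -0.936] F [-0.2 -0.2 -1.3] grip 0.457 j [ -4.   9. -23.  57.  -0.  29.] t 6.45
```

```bash
python3 -m inch '[{"dr":[0,0,-0.19],"slide":[0,0,0],"fingers":0.6},{"dr":[0,0,-0.19],"slide":[0,0,0],"fingers":0.6},{"dr":[0,0,-0.19],"slide":[0,0,0],"fingers":0.6},{"dr":[0,0,-0.19],"slide":[0,0,0],"fingers":0.6},{"dr":[0,0,-0.15],"slide":[0,0,0],"fingers":0.6}]'; python3 tool.py .5144 .0626 .12 -171.2
```

```text
time_s: 6.95
tool_pos: [0.4522, 0.0207, 0.1595]
ee_rot: [[-0.99, -0.139, 0.008], [-0.139, 0.99, -0.008], [-0.007, -0.009, -1.0]]
ft_force: [-0.6, 0.2, -0.4]
grip_width: 0.462
pos [0.4522 0.0207 0.1595] slide [-0.269  0.133  0.158] dr [-0.012  0.009 -0.018] F [-0.6  0.2 -0.4] grip 0.462 j [ -5.   9. -23.  57.  -0. -13.] t 6.95
```

```bash
python3 -m inch '[{"dr":[-0.012,0.009,-0.018],"slide":[-0.13,0.067,0.06],"fingers":0.6},{"dr":[0,0,0],"slide":[-0.12,0.06,0.06],"fingers":0.6},{"dr":[0,0,0],"slide":[0,0,0.05],"fingers":0.6}]'; python3 tool.py .5144 .0626 .085 -171.2
```

```text
time_s: 7.25
tool_pos: [0.5156, 0.0569, 0.1178]
ee_rot: [[-0.989, -0.147, 0.006], [-0.147, 0.989, -0.001], [-0.006, -0.002, -1.0]]
ft_force: [-0.1, -0.8, -1.4]
grip_width: 0.46
pos [0.5156 0.0569 0.1178] slide [0.002 0.024 0.131] dr [-0.003  0.007 -0.008] F [-0.1 -0.8 -1.4] grip 0.46 j [ -1.  19. -17.  54.  -0.  -9.] t 7.25
```

```bash
python3 -m inch '[{"dr":[-0.003,0.007,-0.008],"slide":[0.002,0.024,0.13],"fingers":0.6},{"dr":[0,0,0],"slide":[0,0,0],"fingers":0.6},{"dr":[0,0,0],"slide":[0,0,0],"fingers":0.6}]'; python3 tool.py .5144 .0626 .07 -171.2; python3 look.py w5 wrist;python3 tool.py .5144 .0626 .07 -171.2
```

```text
time_s: 7.55
tool_pos: [0.5168, 0.0592, 0.083]
ee_rot: [[-0.989, -0.148, -0.001], [-0.148, 0.989, -0.001], [0.001, -0.001, -1.0]]
ft_force: [0.5, -0.4, -0.1]
grip_width: 0.457
pos [0.5168 0.0592 0.083 ] slide [0.008 0.015 0.052] dr [-0.001 -0.001 -0.007] F [ 0.5 -0.4 -0.1] grip 0.457 j [ -0.  21. -20.  50.  -0.  -9.] t 7.55
pos [0.5162 0.0592 0.0829] slide [0.005 0.015 0.052] dr [-0.001 -0.003 -0.007] F [-0.8 -1.2 -1.3] grip 0.456 j [ -0.  21. -20.  50.  -0.  -9.] t 7.6
```

View pics/w5.png

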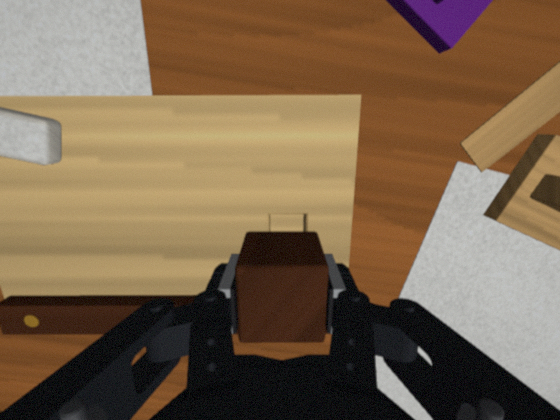

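Run:
```python
from h import *
im=cv2.imread("pics/w5.png")[:,:,::-1]
import pickle
c=pickle.load(open("pics/w5.pkl","rb"))
ex=np.array([np.cos(np.radians(8.8)),np.sin(np.radians(8.8)),0]);ey=np.array([-ex[1],ex[0],0]);S=np.array([.5144,.0626,.035])
for h in (.013,.0145): print(proj(c,[S-h*ex+h*ey*k for k in (1,-1)]))
print(proj(c,[S-.013*ex+.013*ey*k-[0,0,.025] for k in (1,-1)]))
crop(im,255,200,70,40,10,"pics/w5_c.png",5)
```

```text
[[305.66795431 214.54051349]
 [268.0858818  214.65523569]]
[[307.88795406 212.46461753]
 [265.87570063 212.59386036]]
[[303.14776173 204.65813373]
 [269.56623317 204.76444996]]
```

View pics/w5_c.png

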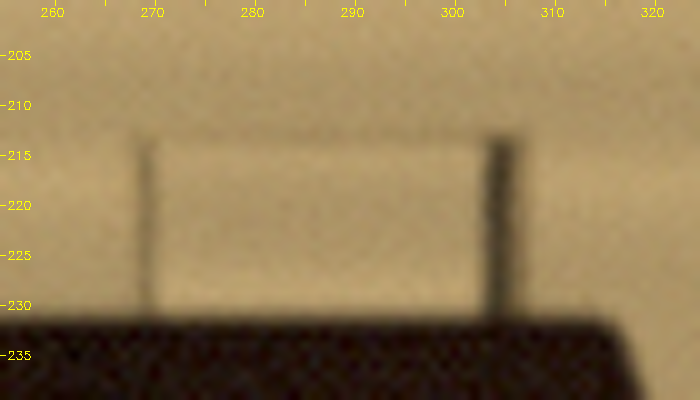

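```bash
python3 -m inch '[{"dr":[-0.001,-0.002,-0.007],"slide":[0.006,0.015,0.02],"fingers":0.6},{"dr":[0,0,0],"slide":[0,0,0],"fingers":0.6}]'; python3 tool.py .5147 .0626 .07 -171.2
```

```text
time_s: 7.8
tool_pos: [0.5154, 0.0617, 0.0797]
ee_rot: [[-0.988, -0.152, 0.003], [-0.152, 0.988, -0.0], [-0.003, -0.001, -1.0]]
ft_force: [-0.2, 1.0, -1.7]
grip_width: 0.461
pos [0.5154 0.0617 0.0797] slide [0.002 0.004 0.039] dr [-0.001  0.003 -0.002] F [-0.2  1.  -1.7] grip 0.461 j [ -0.  21. -20.  49.  -0.  -9.] t 7.8
```

```bash
python3 -m inch '[{"dr":[-0.001,0.003,-0.002],"slide":[0.003,0.004,0.039],"fingers":0.6},{"dr":[0,0,0],"slide":[0,0,0],"fingers":0.6}]'; python3 tool.py .5147 .0626 .062 -171.2
```

```text
time_s: 8.0
tool_pos: [0.5154, 0.0624, 0.0709]
ee_rot: [[-0.988, -0.153, 0.003], [-0.153, 0.988, -0.0], [-0.003, -0.001, -1.0]]
ft_force: [-0.4, 0.5, -1.4]
grip_width: 0.461
pos [0.5154 0.0624 0.0709] slide [0.003 0.001 0.036] dr [-0.001  0.004  0.   ] F [-0.4  0.5 -1.4] grip 0.461 j [ -0.  21. -21.  48.  -0.  -9.] t 8.0
```

```bash
python3 -m inch '[{"dr":[-0.001,0.004,0],"slide":[0.004,0.001,0.03],"fingers":0.6},{"dr":[0,0.002,0],"slide":[0.002,0,0.02],"fingers":0.6}]'; python3 tool.py .5147 .0626 .0427 -171.2
```

```text
time_s: 8.2
tool_pos: [0.5148, 0.0624, 0.0595]
ee_rot: [[-0.988, -0.153, 0.001], [-0.153, 0.988, -0.0], [-0.001, -0.001, -1.0]]
ft_force: [-3.7, -0.4, 1.2]
grip_width: 0.462
pos [0.5148 0.0624 0.0595] slide [0.    0.001 0.067] dr [-0.001  0.001  0.001] F [-3.7 -0.4  1.2] grip 0.462 j [ -0.  22. -22.  46.  -0.  -9.] t 8.2
```

```bash
python3 -m inch '[{"dr":[0,0.001,0],"slide":[0.003,0.001,0.03],"fingers":0.6},{"dr":[0,0.001,0],"slide":[0.002,0,0.03],"fingers":0.6}]'; python3 tool.py .5147 .0626 .0427 -171.2
```

```text
time_s: 8.4
tool_pos: [0.5133, 0.0625, 0.0435]
ee_rot: [[-0.988, -0.154, -0.001], [-0.154, 0.988, -0.001], [0.001, -0.001, -1.0]]
ft_force: [0.2, -0.0, -0.5]
grip_width: 0.463
pos [0.5133 0.0625 0.0435] slide [-0.006 -0.001  0.003] dr [-0.001 -0.001  0.001] F [ 0.2 -0.  -0.5] grip 0.463 j [ -0.  23. -23.  44.  -0.  -9.] t 8.4
```

Nearly home; press gently to seat it.

```bash
python3 -m inch '[{"dr":[0,0,0],"slide":[-0.003,0,0.012],"fingers":0.6},{"dr":[0,0,0],"slide":[0,0,0.01],"fingers":0.6}]'; python3 tool.py .5147 .0626 .0427 -171.2
```

```text
time_s: 8.6
tool_pos: [0.5133, 0.0624, 0.0425]
ee_rot: [[-0.988, -0.154, -0.001], [-0.154, 0.988, -0.002], [0.001, -0.002, -1.0]]
ft_force: [-9.6, -0.0, 30.9]
grip_width: 0.454
pos [0.5133 0.0624 0.0425] slide [-0.006 -0.    -0.001] dr [-0.002 -0.001  0.001] F [-9.6 -0.  30.9] grip 0.454 j [ -0.  23. -23.  44.  -0.  -9.] t 8.6
```

```bash
python3 -m inch '[{"dr":[0,0,0],"slide":[0,0,0],"fingers":0.6},{"dr":[0,0,0],"slide":[0,0,0],"fingers":-0.6},{"dr":[0,0,0],"slide":[0,0,0],"fingers":-0.6},{"dr":[0,0,0],"slide":[0,0,0],"fingers":-0.6},{"dr":[0,0,0],"slide":[0,0,-0.04],"fingers":-0.6},{"dr":[0,0,0],"slide":[0,0,-0.12],"fingers":-0.6},{"dr":[0,0,0],"slide":[0,0,-0.18],"fingers":-0.6},{"dr":[0,0,0],"slide":[0,0,-0.1],"fingers":-0.8}]'; python3 tool.py .4715 .291 .2 75; python3 look.py w6 wrist
```

```text
time_s: 9.4
tool_pos: [0.509, 0.0627, 0.1512]
ee_rot: [[-0.988, -0.154, -0.012], [-0.154, 0.988, -0.002], [0.012, 0.0, -1.0]]
ft_force: [1.4, -0.6, -0.6]
grip_width: 0.893
pos [0.509  0.0627 0.1512] slide [ 0.01   0.925 -0.195] dr [-0.016 -0.01   2.53 ] F [ 1.4 -0.6 -0.6] grip 0.893 j [ -0.  17. -14.  60.  -0.  -9.] t 9.4
```

View pics/w6.png

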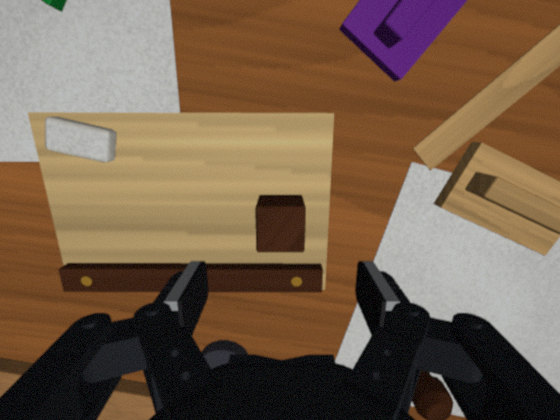

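```bash
python3 -m inch '[{"dr":[0,0,0],"slide":[0,0.15,-0.12],"fingers":-0.8},{"dr":[0,0,0],"slide":[0,0.19,-0.05],"fingers":-0.8},{"dr":[0,0,0],"slide":[0,0.19,0],"fingers":-0.8},{"dr":[0,0,0],"slide":[0,0.19,0],"fingers":-0.8},{"dr":[0,0,0],"slide":[0,0.19,0],"fingers":-0.8},{"dr":[0,0,0],"slide":[-0.05,0.1,0],"fingers":-0.8},{"dr":[0,0,-0.19],"slide":[0,0,0],"fingers":-0.8},{"dr":[0,0,-0.19],"slide":[0,0,0],"fingers":-0.8}]'; python3 -m inch '[{"dr":[0,0,-0.19],"slide":[0,0,0],"fingers":-0.8},{"dr":[0,0,-0.19],"slide":[0,0,0],"fingers":-0.8},{"dr":[0,0,-0.19],"slide":[0,0,0],"fingers":-0.8},{"dr":[0,0,-0.19],"slide":[0,0,0],"fingers":-0.8},{"dr":[0,0,-0.19],"slide":[0,0,0],"fingers":-0.8},{"dr":[0,0,-0.1],"slide":[0,0,0],"fingers":-0.8}]' ; python3 tool.py .487 .349 .2 -105.2
```

```text
time_s: 10.25
tool_pos: [0.4876, 0.3232, 0.2025]
ee_rot: [[-0.901, -0.434, 0.002], [-0.434, 0.901, 0.001], [-0.003, 0.0, -1.0]]
ft_force: [-0.3, 0.0, 0.3]
grip_width: 0.9
time_s: 10.85
tool_pos: [0.4866, 0.3243, 0.2025]
ee_rot: [[-0.286, -0.958, 0.001], [-0.958, 0.286, 0.001], [-0.001, -0.001, -1.0]]
ft_force: [-0.7, -0.4, -0.1]
grip_width: 0.901
pos [0.4866 0.3243 0.2025] slide [-0.095  0.027  0.01 ] dr [-0.001  0.001 -0.032] F [-0.7 -0.4 -0.1] grip 0.901 j [ 27.  23.   3.  69.   0. -46.] t 10.85
```

```bash
python3 look.py w7 wrist; python3 tool.py .487 .349 .2 -105.2
```

```text
pos [0.4866 0.3243 0.2025] slide [-0.095  0.027  0.01 ] dr [-0.001  0.001 -0.031] F [ 0.3  0.2 -0.1] grip 0.901 j [ 27.  23.   3.  69.   0. -46.] t 10.9
```

View pics/w7.png

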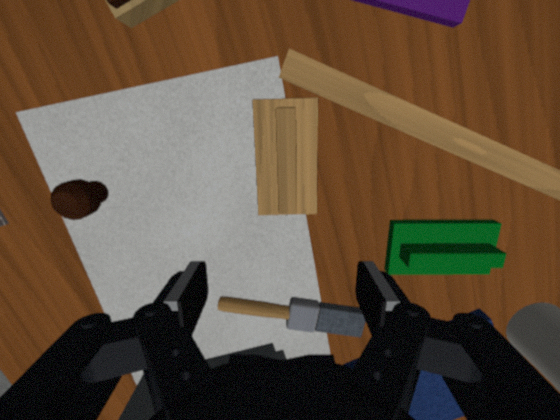

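Run:
```python
from h import *
im=cv2.imread("pics/w7.png")[:,:,::-1]
crop(im,240,85,95,140,4.2,"pics/w7_c.png")
```

```text
(no output)
```

View pics/w7_c.png

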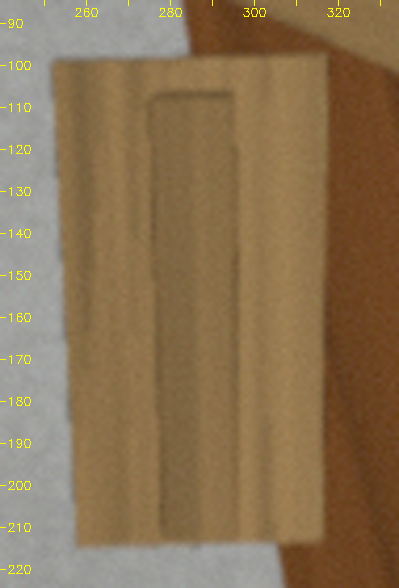

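Run:
```python
from h import *
import pickle
c=pickle.load(open("pics/w7.pkl","rb"))
P=np.array([at(c,(240+x/4.2-.5,85+y/4.2-.5),.016) for x,y in [(52,62),(328,55),(323,541),(78,545)]])
print(P,P.mean(0))
for i in range(4):
    d=P[(i+1)%4]-P[i]; print(np.linalg.norm(d),np.degrees(np.arctan2(d[1],d[0])))
Q=np.array([at(c,(240+x/4.2-.5,85+y/4.2-.5),.046) for x,y in [(150,98),(234,96),(238,537),(160,538)]]);print(Q,Q.mean(0))
for i in range(4):
    d=Q[(i+1)%4]-Q[i]; print(np.linalg.norm(d),np.degrees(np.arctan2(d[1],d[0])))
```

```text
[[0.48857713 0.22052626 0.016     ]
 [0.4213261  0.23882226 0.016     ]
 [0.45474665 0.36307433 0.016     ]
 [0.52179238 0.34439483 0.016     ]] [0.47161057 0.29170442 0.016     ]
0.06969537042988239 164.78071558668694
0.12866821308156212 74.94524294089706
0.06959924220120373 -15.568279246955049
0.12824459856132323 -105.01068936623953
[[0.46709314 0.23717421 0.046     ]
 [0.44833172 0.24230295 0.046     ]
 [0.47638154 0.34557512 0.046     ]
 [0.49573307 0.34010627 0.046     ]] [0.47188487 0.29128964 0.046     ]
0.01944980797605198 164.7108195043924
0.10701370882958404 74.80444737292983
0.020109458570509102 -15.780564031070668
0.10684220055674326 -105.54875448438516
```

```bash
python3 tool.py .4717 .2915 .06 -105.1;  python3 -m inch '[{"dr":[-0.001,0.001,-0.033],"slide":[0.143,-0.02,0],"fingers":-0.8},{"dr":[0,0,0],"slide":[0,0,0.16],"fingers":-0.8},{"dr":[0,0,0],"slide":[0,0,0.19],"fingers":-0.8},{"dr":[0,0,0],"slide":[0,0,0.17],"fingers":-0.6},{"dr":[0,0,0],"slide":[0,0,0],"fingers":-0.6}]'; python3 tool.py .4717 .2915 .02 -105.1
```

```text
pos [0.4866 0.3243 0.2025] slide [0.143 0.02  0.57 ] dr [-0.001  0.001 -0.033] F [ 0.3  0.2 -0.1] grip 0.901 j [ 27.  23.   3.  69.   0. -46.] t 10.9
time_s: 11.4
tool_pos: [0.484, 0.2887, 0.0722]
ee_rot: [[-0.266, -0.964, 0.007], [-0.964, 0.266, 0.003], [-0.005, -0.006, -1.0]]
ft_force: [-2.1, -0.6, 0.1]
grip_width: 0.8
pos [0.484  0.2887 0.0722] slide [0.003 0.052 0.209] dr [-0.007  0.006 -0.008] F [-2.1 -0.6  0.1] grip 0.8 j [ 24.  26. -14.  50.  -0. -50.] t 11.4
```

```bash
python3 -m inch '[{"dr":[-0.007,0.006,-0.008],"slide":[0.003,0.052,0.05],"fingers":-0.6},{"dr":[0,0,0],"slide":[0,0,0],"fingers":-0.6}]'; python3 tool.py .4717 .2915 .02 -105.1;python3 look.py w8 wrist
```

```text
time_s: 11.6
tool_pos: [0.4714, 0.2914, 0.0611]
ee_rot: [[-0.262, -0.965, -0.001], [-0.965, 0.262, -0.001], [0.001, 0.001, -1.0]]
ft_force: [-0.1, -0.5, 0.7]
grip_width: 0.799
pos [0.4714 0.2914 0.0611] slide [-0.001 -0.001  0.165] dr [ 0.001 -0.001 -0.003] F [-0.1 -0.5  0.7] grip 0.799 j [ 25.  26. -16.  49.  -0. -50.] t 11.6
```

View pics/w8.png

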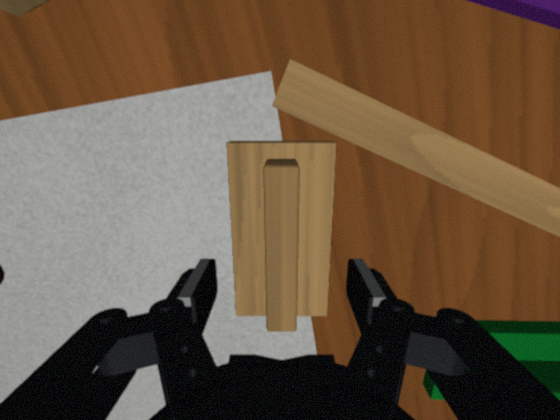

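```bash
python3 -m inch '[{"dr":[0,0,0],"slide":[0,0,0.1],"fingers":0},{"dr":[0,0,0],"slide":[0,0,0.06],"fingers":0},{"dr":[0,0,0],"slide":[0,0,0],"fingers":0}]'; python3 tool.py .4717 .2915 .02 -105.1
```

```text
time_s: 11.95
tool_pos: [0.4826, 0.2955, 0.0306]
ee_rot: [[-0.264, -0.964, 0.019], [-0.964, 0.264, 0.007], [-0.012, -0.016, -1.0]]
ft_force: [0.4, -0.4, -0.5]
grip_width: 0.497
pos [0.4826 0.2955 0.0306] slide [0.027 0.038 0.041] dr [-0.021  0.015 -0.005] F [ 0.4 -0.4 -0.5] grip 0.497 j [ 25.  28. -18.  44.  -0. -50.] t 11.95
```

```bash
python3 -m inch '[{"dr":[-0.021,0.015,-0.005],"slide":[0.027,0.038,0.01],"fingers":0},{"dr":[0,0,0],"slide":[0,0,0],"fingers":0}]'; python3 tool.py .4717 .2915 .02 -105.1
```

```text
time_s: 12.15
tool_pos: [0.4739, 0.2923, 0.0315]
ee_rot: [[-0.261, -0.965, 0.003], [-0.965, 0.261, 0.002], [-0.003, -0.003, -1.0]]
ft_force: [-1.0, -0.8, 0.8]
grip_width: 0.499
pos [0.4739 0.2923 0.0315] slide [0.006 0.008 0.046] dr [-0.004  0.003 -0.001] F [-1.  -0.8  0.8] grip 0.499 j [ 25.  27. -18.  45.   0. -50.] t 12.15
```

```bash
python3 -m inch '[{"dr":[-0.006,0.005,-0.001],"slide":[0.01,0.014,0.04],"fingers":0},{"dr":[0,0,0],"slide":[0,0,0],"fingers":0}]'; python3 tool.py .4717 .2915 .02 -105.1
```

```text
time_s: 12.35
tool_pos: [0.4713, 0.2914, 0.0231]
ee_rot: [[-0.26, -0.966, 0.001], [-0.966, 0.26, 0.001], [-0.001, -0.001, -1.0]]
ft_force: [-0.1, -0.8, -0.2]
grip_width: 0.497
pos [0.4713 0.2914 0.0231] slide [-0.001 -0.001  0.012] dr [-0.001  0.001  0.   ] F [-0.1 -0.8 -0.2] grip 0.497 j [ 25.  28. -19.  44.   0. -50.] t 12.35
```

```bash
python3 -m inch '[{"dr":[-0.001,0.001,0],"slide":[-0.001,0,0.012],"fingers":0},{"dr":[0,0,0],"slide":[0,0,0],"fingers":0.9},{"dr":[0,0,0],"slide":[0,0,0],"fingers":0.9},{"dr":[0,0,0],"slide":[0,0,0],"fingers":0.9},{"dr":[0,0,0],"slide":[0,0,0],"fingers":0.9}]' 60; python3 tool.py .4717 .2915 .02 -105.1
```

```text
time_s: 12.85
tool_pos: [0.472, 0.292, 0.0204]
ee_rot: [[-0.26, -0.966, 0.001], [-0.966, 0.26, 0.0], [-0.001, -0.001, -1.0]]
ft_force: [-1.0, 0.8, 0.1]
grip_width: 0.223
pos [0.472  0.292  0.0204] slide [0.002 0.001 0.002] dr [-0.001  0.001  0.   ] F [-1.   0.8  0.1] grip 0.223 j [ 25.  28. -19.  43.  -0. -50.] t 12.85
```

```bash
python3 -m inch '[{"dr":[0,0,0],"slide":[0,0,-0.1],"fingers":0.9},{"dr":[0,0,0],"slide":[0,0,-0.19],"fingers":0.9},{"dr":[0,0,0],"slide":[0,0,-0.19],"fingers":0.9},{"dr":[0,0,0],"slide":[0.05,-0.02,-0.1],"fingers":0.9},{"dr":[0,0,0],"slide":[0.16,-0.084,0],"fingers":0.9},{"dr":[0,0,0],"slide":[0.16,-0.084,0],"fingers":0.9},{"dr":[0,0,0],"slide":[0.16,-0.084,0],"fingers":0.9}]'; python3 tool.py .5382 -.0258 .14 -81.2
```

```text
time_s: 13.55
tool_pos: [0.4995, 0.1457, 0.1668]
ee_rot: [[-0.249, -0.968, -0.008], [-0.968, 0.249, -0.003], [0.005, 0.007, -1.0]]
ft_force: [0.8, -0.2, -2.3]
grip_width: 0.217
pos [0.4995 0.1457 0.1668] slide [ 0.625 -0.321  0.108] dr [ 0.01  -0.004 -0.516] F [ 0.8 -0.2 -2.3] grip 0.217 j [  9.  17. -11.  62.  -0. -66.] t 13.55
```

```bash
python3 -m inch '[{"dr":[0,0,0],"slide":[0.16,-0.08,0.01],"fingers":0.9},{"dr":[0,0,0],"slide":[0.16,-0.08,0.01],"fingers":0.9},{"dr":[0,0,-0.17],"slide":[0.16,-0.08,0.01],"fingers":0.9},{"dr":[0,0,-0.17],"slide":[0.1,0,0.01],"fingers":0.9},{"dr":[0,0,-0.17],"slide":[0,0,0.01],"fingers":0.9},{"dr":[0,0,0],"slide":[0,0,0],"fingers":0.9}]'; python3 tool.py .5382 -.0258 .10 -81.2
```

```text
time_s: 14.15
tool_pos: [0.5231, -0.0229, 0.1508]
ee_rot: [[0.154, -0.988, -0.014], [-0.988, -0.154, -0.004], [0.002, 0.014, -1.0]]
ft_force: [-0.6, -0.3, -2.7]
grip_width: 0.223
pos [ 0.5231 -0.0229  0.1508] slide [ 0.02  -0.061  0.203] dr [ 0.018 -0.003  0.002] F [-0.6 -0.3 -2.7] grip 0.223 j [  -9.   19.  -12.   60.   -0. -108.] t 14.15
```

```bash
python3 -m inch '[{"dr":[0.018,-0.003,0.002],"slide":[0.02,-0.061,0.1],"fingers":0.9},{"dr":[0,0,0],"slide":[0,0,0.06],"fingers":0.9},{"dr":[0,0,0],"slide":[0,0,0],"fingers":0.9}]'; python3 tool.py .5382 -.0258 .065 -81.2; python3 look.py w9 wrist; python3 look.py t9 top
```

```text
time_s: 14.45
tool_pos: [0.5382, -0.0249, 0.1091]
ee_rot: [[0.145, -0.99, -0.001], [-0.99, -0.145, 0.001], [-0.001, 0.001, -1.0]]
ft_force: [-1.4, 0.6, -3.1]
grip_width: 0.222
pos [ 0.5382 -0.0249  0.1091] slide [0.004 0.    0.176] dr [ 0.001  0.001 -0.011] F [-1.4  0.6 -3.1] grip 0.222 j [  -9.   21.  -14.   54.    0. -108.] t 14.45
```

View pics/w9.png

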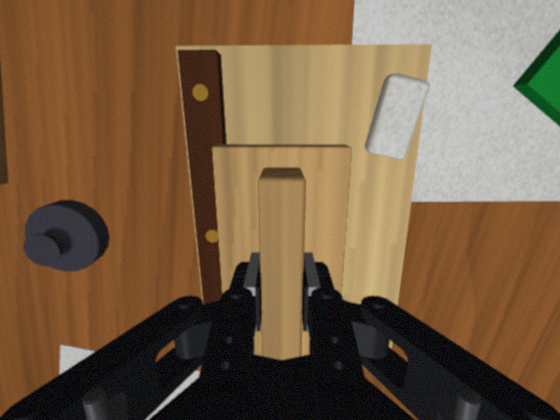

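Run:
```python
from h import *
import pickle
from rig import manip
c=pickle.load(open("pics/w9.pkl","rb")); s=manip.sense(); R=s['ee_rot']; t=s['tool_pos']
for uv in [(214,148),(350,147)]: print("base",((at(c,uv,t[2]-.0044)-t)@R*1000).round(1))
for uv in [(261,178),(304,178),(310,356),(255,356)]: print("rib",((at(c,uv,t[2]+.0256)-t)@R*1000).round(1))
im=cv2.imread("pics/w9.png")[:,:,::-1]
crop(im,205,135,155,60,5,"pics/w9_c.png")
crop(im,240,330,90,40,6,"pics/w9_d.png")
```

```text
base [ 63.7 -31.8   4.4]
base [64.2 34.9  4.3]
rib [ 54.5  -7.  -25.6]
rib [ 54.5  10.3 -25.6]
rib [-34.2  15.3 -25.6]
rib [-34.2 -11.8 -25.6]
```

View pics/w9_c.png

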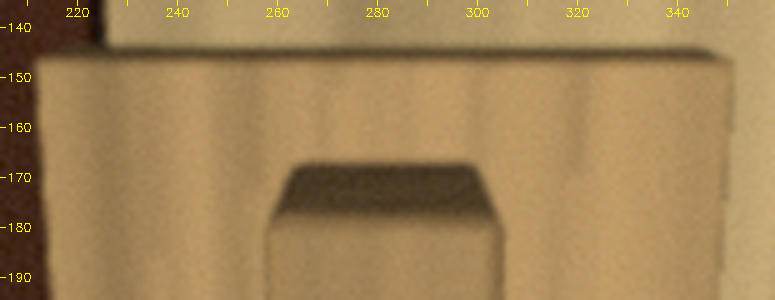

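```bash
python3 -m inch '[{"dr":[0.001,0.001,-0.011],"slide":[0.004,0,0.1],"fingers":0.9},{"dr":[0.002,0.001,0],"slide":[0.002,-0.002,0.06],"fingers":0.9},{"dr":[0,0,0],"slide":[0,0,0],"fingers":0.9}]'; python3 tool.py .5382 -.0258 .0555 -81.2
```

```text
time_s: 14.85
tool_pos: [0.543, -0.0256, 0.0739]
ee_rot: [[0.154, -0.988, 0.01], [-0.988, -0.154, -0.002], [0.003, -0.01, -1.0]]
ft_force: [-1.0, -0.1, -3.1]
grip_width: 0.221
pos [ 0.543  -0.0256  0.0739] slide [-0.002  0.02   0.073] dr [-0.013 -0.004  0.001] F [-1.  -0.1 -3.1] grip 0.221 j [  -9.   23.  -17.   49.   -0. -108.] t 14.85
```

```bash
python3 -m inch '[{"dr":[-0.013,-0.004,0.001],"slide":[-0.002,0.022,0],"fingers":0.9},{"dr":[0,0,0],"slide":[0,0,0],"fingers":0.9},{"dr":[0,0,0],"slide":[0,0.005,0.04],"fingers":0.9},{"dr":[0,0,0],"slide":[0,0,0],"fingers":0.9}]'; python3 tool.py .5382 -.0258 .0555 -81.2
```

```text
time_s: 15.25
tool_pos: [0.5378, -0.0258, 0.0672]
ee_rot: [[0.153, -0.988, 0.004], [-0.988, -0.153, -0.001], [0.002, -0.004, -1.0]]
ft_force: [-0.4, 0.1, -2.9]
grip_width: 0.225
pos [ 0.5378 -0.0258  0.0672] slide [ 0.    -0.001  0.047] dr [-0.005 -0.002 -0.001] F [-0.4  0.1 -2.9] grip 0.225 j [  -9.   23.  -18.   48.   -0. -108.] t 15.25
```

```bash
python3 -m inch '[{"dr":[-0.007,-0.002,-0.001],"slide":[0,0.004,0.035],"fingers":0.9},{"dr":[-0.002,0,0],"slide":[0,0.002,0.01],"fingers":0.9}]'; python3 tool.py .5382 -.0258 .0555 -81.2
```

```text
time_s: 15.45
tool_pos: [0.5371, -0.0263, 0.056]
ee_rot: [[0.153, -0.988, -0.002], [-0.988, -0.153, -0.001], [0.0, 0.002, -1.0]]
ft_force: [-0.8, 0.5, -3.7]
grip_width: 0.22
pos [ 0.5371 -0.0263  0.056 ] slide [-0.001 -0.005  0.002] dr [ 0.002 -0.001  0.   ] F [-0.8  0.5 -3.7] grip 0.22 j [ -10.   24.  -19.   47.   -0. -108.] t 15.45
```

```bash
python3 -m inch '[{"dr":[0.002,-0.001,0],"slide":[0,-0.002,0.006],"fingers":0.9},{"dr":[0,0,0],"slide":[-0.008,0,0.002],"fingers":0.9}]'; python3 tool.py .5382 -.0258 .0555 -81.2
```

```text
time_s: 15.65
tool_pos: [0.538, -0.0247, 0.0554]
ee_rot: [[0.153, -0.988, 0.001], [-0.988, -0.153, -0.0], [0.001, -0.001, -1.0]]
ft_force: [0.1, -0.2, -0.4]
grip_width: 0.218
pos [ 0.538  -0.0247  0.0554] slide [ 0.005 -0.    -0.   ] dr [-0.001 -0.001 -0.   ] F [ 0.1 -0.2 -0.4] grip 0.218 j [  -9.   24.  -19.   47.   -0. -108.] t 15.65
```

```bash
python3 -m inch '[{"dr":[0,0,0],"slide":[-0.012,0,0.001],"fingers":0.9},{"dr":[0,0,0],"slide":[-0.008,0,0.001],"fingers":0.9}]'; python3 tool.py .5422 -.0191 .0555 -81.2
```

```text
time_s: 15.85
tool_pos: [0.5381, -0.02, 0.0555]
ee_rot: [[0.152, -0.988, 0.003], [-0.988, -0.152, -0.001], [0.002, -0.003, -1.0]]
ft_force: [-0.7, -0.7, -0.0]
grip_width: 0.222
pos [ 0.5381 -0.02    0.0555] slide [-0.001 -0.017 -0.   ] dr [-0.003 -0.002 -0.001] F [-0.7 -0.7 -0. ] grip 0.222 j [  -9.   24.  -19.   47.   -0. -108.] t 15.85
```

```bash
python3 -m inch '[{"dr":[-0.002,0,0],"slide":[-0.005,0,0.001],"fingers":0.9},{"dr":[0,0,0],"slide":[-0.004,-0.006,0.001],"fingers":0.9}]'; python3 tool.py .5422 -.0191 .0555 -81.2
```

```text
time_s: 16.05
tool_pos: [0.5394, -0.0186, 0.0555]
ee_rot: [[0.153, -0.988, 0.001], [-0.988, -0.153, -0.005], [0.005, -0.001, -1.0]]
ft_force: [-2.1, -7.2, 5.4]
grip_width: 0.22
pos [ 0.5394 -0.0186  0.0555] slide [ 0.004 -0.011 -0.   ] dr [-0.001 -0.007 -0.001] F [-2.1 -7.2  5.4] grip 0.22 j [  -9.   24.  -19.   47.   -0. -107.] t 16.05
```

```bash
python3 -m inch '[{"dr":[0,0.003,0],"slide":[0,-0.01,0],"fingers":0.9},{"dr":[0,0,0],"slide":[0,-0.008,0],"fingers":0.9}]'; python3 tool.py .5422 -.0191 .0555 -81.2;  python3 -m inch '[{"dr":[0,0.0,0],"slide":[-0.002,-0.006,0],"fingers":0.9}]'; python3 tool.py .5422 -.0191 .0555 -81.2
```

```text
time_s: 16.25
tool_pos: [0.5418, -0.0183, 0.0556]
ee_rot: [[0.152, -0.988, -0.002], [-0.988, -0.152, -0.009], [0.008, 0.004, -1.0]]
ft_force: [-8.7, -3.7, 9.3]
grip_width: 0.218
pos [ 0.5418 -0.0183  0.0556] slide [ 0.003 -0.001  0.   ] dr [ 0.005 -0.011 -0.001] F [-8.7 -3.7  9.3] grip 0.218 j [  -8.   25.  -18.   47.   -1. -107.] t 16.25
time_s: 16.35
tool_pos: [0.5418, -0.0183, 0.0557]
ee_rot: [[0.151, -0.988, -0.005], [-0.988, -0.151, -0.011], [0.01, 0.007, -1.0]]
ft_force: [-6.1, -6.4, 7.1]
grip_width: 0.217
pos [ 0.5418 -0.0183  0.0557] slide [ 0.003 -0.001  0.001] dr [ 0.009 -0.012 -0.002] F [-6.1 -6.4  7.1] grip 0.217 j [  -8.   25.  -18.   47.   -1. -107.] t 16.35
```

```bash
python3 -m inch '[{"dr":[0.009,-0.012,-0.002],"slide":[-0.001,-0.002,0.001],"fingers":0.9},{"dr":[0.0,0,0],"slide":[0,0,0],"fingers":0.9}]'; python3 tool.py .5422 -.0191 .0555 -81.2;  python3 -m inch '[{"dr":[0,0.0,0],"slide":[0,0,0],"fingers":0.2},{"dr":[0,0.0,0],"slide":[0,0,0],"fingers":0.2},{"dr":[0,0.0,0],"slide":[0,0,-0.04],"fingers":0.2},{"dr":[0,0.0,0],"slide":[0,0,-0.12],"fingers":0.2},{"dr":[0,0.0,0],"slide":[0,0,-0.16],"fingers":0.2},{"dr":[0,0.0,0],"slide":[0,0,-0.16],"fingers":0.6}]'; python3 tool.py .5422 -.0191 .0555 -81.2; python3 look.py w10 wrist; python3 look.py s10 scene 140 160 200 100 4
```

```text
time_s: 16.55
tool_pos: [0.5417, -0.0183, 0.0554]
ee_rot: [[0.152, -0.988, -0.001], [-0.988, -0.152, -0.001], [0.001, 0.001, -1.0]]
ft_force: [-0.6, -0.6, 0.3]
grip_width: 0.22
pos [ 0.5417 -0.0183  0.0554] slide [ 0.003 -0.001 -0.   ] dr [ 0.001 -0.001 -0.001] F [-0.6 -0.6  0.3] grip 0.22 j [  -9.   25.  -18.   47.   -0. -107.] t 16.55
time_s: 17.15
tool_pos: [0.538, -0.0156, 0.174]
ee_rot: [[0.154, -0.988, -0.012], [-0.988, -0.154, 0.005], [-0.006, 0.011, -1.0]]
ft_force: [1.0, -0.2, -0.3]
grip_width: 0.246
pos [ 0.538  -0.0156  0.174 ] slide [ 0.019 -0.02   0.474] dr [0.015 0.008 0.001] F [ 1.  -0.2 -0.3] grip 0.246 j [  -9.   19.   -7.   64.    0. -107.] t 17.15
```

View pics/w10.png

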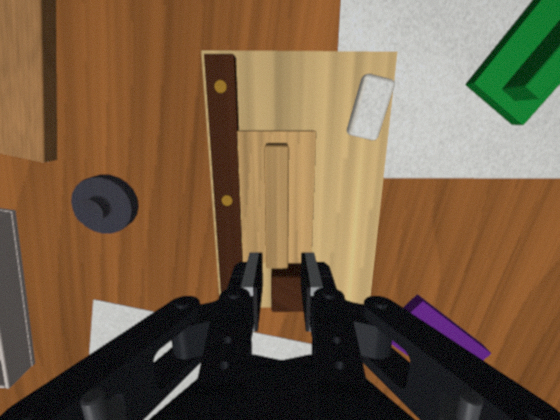

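View pics/s10_c.png

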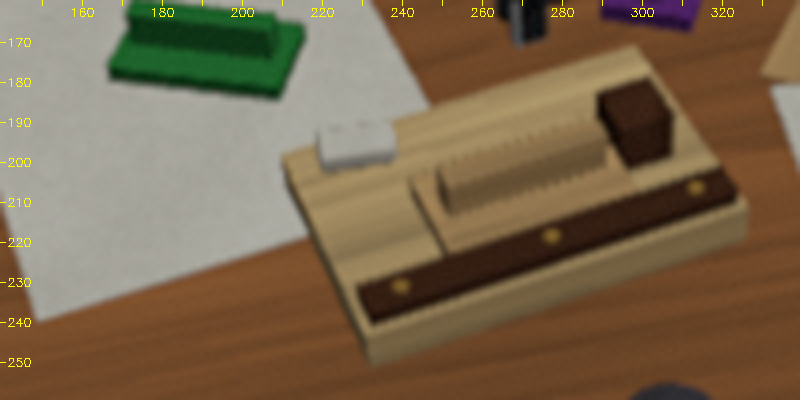

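```bash
sed -i "s/from_euler('y',tilt/from_euler('x',tilt/" tool.py; python3 tool.py .45 -.033 .18 -81.2; python3 -m inch '[{"dr":[0.01,0,0],"slide":[0.02,0.18,0],"fingers":1},{"dr":[0,0,0],"slide":[0.02,0.18,0],"fingers":1},{"dr":[0.19,0,0],"slide":[0,0,0],"fingers":1},{"dr":[0.19,0,0],"slide":[0,0,0],"fingers":1},{"dr":[0.19,0,0],"slide":[0,0,0],"fingers":1},{"dr":[0.19,0,0],"slide":[0,0,0],"fingers":1},{"dr":[0.19,0,0],"slide":[0,0,0],"fingers":1}]'; python3 tool.py .4878 -.0275 .096 -81.2 45
```

```text
pos [ 0.5428 -0.0163  0.1792] slide [ 0.009  0.377 -0.004] dr [-0.001  0.003  0.001] F [1.1 0.3 0.8] grip 0.202 j [  -9.   19.   -7.   64.    0. -107.] t 17.25
time_s: 17.95
tool_pos: [0.4693, -0.0449, 0.199]
ee_rot: [[0.169, -0.722, 0.671], [-0.986, -0.122, 0.117], [-0.003, -0.681, -0.732]]
ft_force: [17.3, 7.7, -6.5]
grip_width: 0.001
pos [ 0.4693 -0.0449  0.199 ] slide [-0.055  0.219  0.36 ] dr [0.045 0.017 0.012] F [17.3  7.7 -6.5] grip 0.001 j [ -31.  -18.  -58.   14.   26. -122.] t 17.95
```

```bash
python3 -m inch '[{"dr":[-0.1,0,0],"slide":[0,-0.1,0.1],"fingers":1},{"dr":[-0.1,0,0],"slide":[0,0,0.0],"fingers":1},{"dr":[0,0,0],"slide":[0,0,0.0],"fingers":1}]'; python3 tool.py .4878 -.0275 .096 -81.2 35
```

```text
time_s: 18.25
tool_pos: [0.508, -0.0507, 0.2091]
ee_rot: [[0.148, -0.809, 0.569], [-0.989, -0.127, 0.076], [0.01, -0.574, -0.819]]
ft_force: [1.0, -0.0, -0.0]
grip_width: -0.0
pos [ 0.508  -0.0507  0.2091] slide [-0.108  0.313  0.331] dr [-0.001 -0.015  0.002] F [ 1. -0. -0.] grip -0.0 j [ -23.  -10.  -47.   23.   17. -117.] t 18.25
```

```bash
sed -i "s/\*Ro.from_euler('x',tilt,degrees=True)/*Ro.from_euler('y',-tilt,degrees=True)/" tool.py; python3 -m inch '[{"dr":[0,0,0.19],"slide":[0,0,0],"fingers":1},{"dr":[0,0,0.19],"slide":[0,0,0],"fingers":1},{"dr":[0,0,0.19],"slide":[0,0,0],"fingers":1},{"dr":[0,0,0.19],"slide":[0,0,0],"fingers":1},{"dr":[0,0,0.19],"slide":[0,0,0],"fingers":1},{"dr":[0,0,0.19],"slide":[0,0,0],"fingers":1},{"dr":[0,0,0.19],"slide":[0,0,0],"fingers":1},{"dr":[0,0,0.19],"slide":[0,0,0],"fingers":1}]'; python3 tool.py .515 -.025 .15 -171.2 30;  python3 -m inch '[{"dr":[0,0,0.19],"slide":[0,0,0],"fingers":1},{"dr":[0,0,0.19],"slide":[0,0,0],"fingers":1},{"dr":[0,0,0.1],"slide":[0,0,0],"fingers":1}]'; python3 tool.py .515 -.025 .15 -171.2 30; python3 look.py w11 wrist
```

```text
time_s: 19.05
tool_pos: [0.5019, -0.0435, 0.2018]
ee_rot: [[-0.699, -0.433, 0.569], [-0.472, 0.877, 0.088], [-0.537, -0.206, -0.818]]
ft_force: [0.3, -0.4, -0.3]
grip_width: 0.0
pos [ 0.5019 -0.0435  0.2018] slide [0.04  0.085 0.206] dr [-0.02   0.113  0.467] F [ 0.3 -0.4 -0.3] grip 0.0 j [-23. -11. -48.  22.  18. -48.] t 19.05
time_s: 19.35
tool_pos: [0.4984, -0.0401, 0.1978]
ee_rot: [[-0.811, -0.144, 0.567], [-0.11, 0.99, 0.094], [-0.575, 0.014, -0.818]]
ft_force: [0.2, -0.7, -0.6]
grip_width: 0.004
pos [ 0.4984 -0.0401  0.1978] slide [0.049 0.048 0.2  ] dr [ 0.008  0.113 -0.02 ] F [ 0.2 -0.7 -0.6] grip 0.004 j [-23. -11. -49.  22.  18. -26.] t 19.35
```

View pics/w11.png

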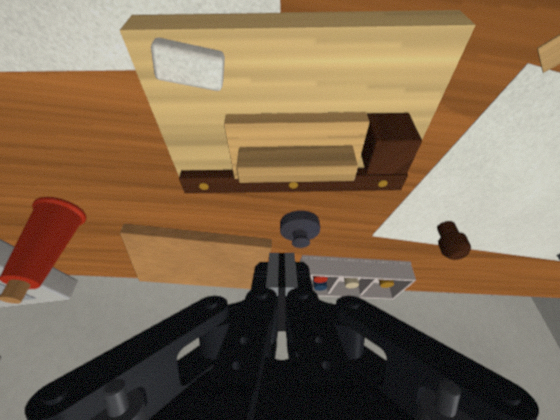

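```bash
python3 -m inch '[{"dr":[0.008,0.113,-0.02],"slide":[0,0,0],"fingers":1},{"dr":[0,0,0],"slide":[0,0,0],"fingers":1}]'; python3 tool.py .5027 -.0252 .12 -171.2 30
```

```text
time_s: 19.6
tool_pos: [0.4944, -0.0381, 0.1939]
ee_rot: [[-0.859, -0.156, 0.488], [-0.134, 0.988, 0.08], [-0.495, 0.003, -0.869]]
ft_force: [0.9, 0.5, 0.8]
grip_width: 0.002
pos [ 0.4944 -0.0381  0.1939] slide [0.111 0.045 0.277] dr [ 0.005 -0.008  0.001] F [0.9 0.5 0.8] grip 0.002 j [-21.  -8. -44.  28.  14. -26.] t 19.6
```

```bash
python3 -m inch '[{"dr":[0.0,0,0],"slide":[0.055,0.022,0.14],"fingers":1},{"dr":[0,0,0],"slide":[0.045,0.018,0.12],"fingers":1},{"dr":[0,0,0],"slide":[0,0,0],"fingers":1}]'; python3 tool.py .5027 -.0252 .091 -171.2 30
```

```text
time_s: 19.9
tool_pos: [0.5038, -0.025, 0.1242]
ee_rot: [[-0.854, -0.161, 0.495], [-0.138, 0.987, 0.082], [-0.502, 0.001, -0.865]]
ft_force: [-2.2, 0.2, -1.3]
grip_width: -0.0
pos [ 0.5038 -0.025   0.1242] slide [ 0.071 -0.     0.113] dr [0.006 0.003 0.008] F [-2.2  0.2 -1.3] grip -0.0 j [-19.  -3. -51.  14.  14. -24.] t 19.9
```

```bash
python3 -m inch '[{"dr":[0.006,0.14,0.008],"slide":[0,0,0],"fingers":1},{"dr":[0.0,0.13,0],"slide":[0,0,0],"fingers":1},{"dr":[0,0,0],"slide":[0,0,0],"fingers":1}]'; python3 tool.py .5027 -.0252 .091 -171.2 18
```

```text
time_s: 20.2
tool_pos: [0.4957, -0.0229, 0.1205]
ee_rot: [[-0.944, -0.155, 0.292], [-0.146, 0.988, 0.051], [-0.296, 0.005, -0.955]]
ft_force: [1.2, -0.1, 0.7]
grip_width: 0.002
pos [ 0.4957 -0.0229  0.1205] slide [ 0.01  -0.014  0.12 ] dr [ 0.007 -0.017 -0.   ] F [ 1.2 -0.1  0.7] grip 0.002 j [-14.   4. -39.  32.   7. -22.] t 20.2
```

```bash
python3 -m inch '[{"dr":[0.007,-0.017,0],"slide":[0.01,-0.014,0.12],"fingers":1},{"dr":[0,0,0],"slide":[0,0,0],"fingers":1}]'; python3 tool.py .516 -.0232 .065 -171.2 18
```

```text
time_s: 20.4
tool_pos: [0.505, -0.0255, 0.0933]
ee_rot: [[-0.936, -0.154, 0.315], [-0.147, 0.988, 0.048], [-0.319, -0.002, -0.948]]
ft_force: [-1.8, -0.5, -0.9]
grip_width: 0.004
pos [ 0.505  -0.0255  0.0933] slide [-0.007  0.003  0.122] dr [-0.001  0.013  0.002] F [-1.8 -0.5 -0.9] grip 0.004 j [-15.   6. -42.  25.   7. -22.] t 20.4
```

```bash
python3 -m inch '[{"dr":[-0.001,0.013,0.002],"slide":[0.003,0.003,0.1],"fingers":1},{"dr":[0,0.005,0],"slide":[0,0,0],"fingers":1}]'; python3 tool.py .5185 -.023 .057 -171.2 18; python3 look.py w12 wrist
```

```text
time_s: 20.6
tool_pos: [0.512, -0.024, 0.0715]
ee_rot: [[-0.939, -0.153, 0.307], [-0.146, 0.988, 0.047], [-0.31, -0.001, -0.951]]
ft_force: [-1.4, 0.4, -0.3]
grip_width: -0.005
pos [ 0.512  -0.024   0.0715] slide [-0.007 -0.     0.063] dr [-0.001  0.002  0.   ] F [-1.4  0.4 -0.3] grip -0.005 j [-14.   9. -42.  22.   7. -22.] t 20.6
```

View pics/w12.png

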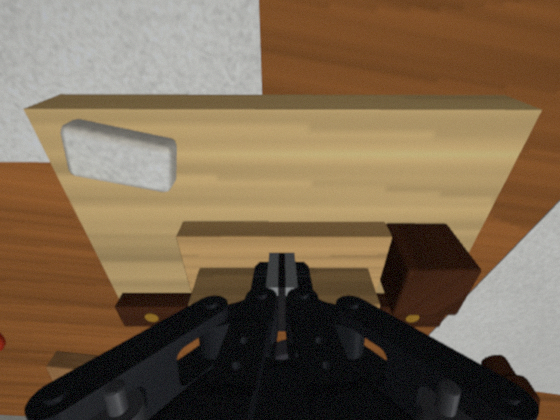

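```bash
python3 -m inch '[{"dr":[0,0.003,0],"slide":[-0.004,0,0.04],"fingers":1},{"dr":[0,0.003,0],"slide":[-0.002,0,0.016],"fingers":1}]'; python3 tool.py .5185 -.023 .057 -171.2 18
```

```text
time_s: 20.85
tool_pos: [0.5205, -0.0241, 0.0634]
ee_rot: [[-0.938, -0.153, 0.31], [-0.146, 0.988, 0.045], [-0.313, -0.003, -0.95]]
ft_force: [0.0, -0.3, -0.6]
grip_width: -0.003
pos [ 0.5205 -0.0241  0.0634] slide [0.015 0.006 0.022] dr [-0.004  0.006  0.001] F [ 0.  -0.3 -0.6] grip -0.003 j [-14.  10. -42.  21.   7. -21.] t 20.85
```

```bash
python3 -m inch '[{"dr":[0,0.004,0],"slide":[0.011,0.004,0.02],"fingers":1},{"dr":[0,0.0,0],"slide":[0.0,0,0.006],"fingers":1}]'; python3 tool.py .5205 -.0225 .055 -171.2 18
```

```text
time_s: 21.05
tool_pos: [0.5205, -0.0233, 0.0571]
ee_rot: [[-0.939, -0.153, 0.309], [-0.146, 0.988, 0.044], [-0.312, -0.004, -0.95]]
ft_force: [0.4, -0.1, -0.1]
grip_width: 0.0
pos [ 0.5205 -0.0233  0.0571] slide [0.002 0.003 0.008] dr [-0.005  0.004  0.001] F [ 0.4 -0.1 -0.1] grip 0.0 j [-14.  11. -43.  20.   7. -21.] t 21.05
```

```bash
python3 -m inch '[{"dr":[0,0.002,0],"slide":[-0.003,0.001,0.009],"fingers":1},{"dr":[0,0.0,0],"slide":[-0.002,0,0.006],"fingers":1}]'; python3 tool.py .5205 -.0225 .055 -171.2 18
```

```text
time_s: 21.25
tool_pos: [0.5229, -0.0227, 0.0538]
ee_rot: [[-0.939, -0.153, 0.307], [-0.146, 0.988, 0.044], [-0.31, -0.004, -0.951]]
ft_force: [-2.7, -1.0, 2.7]
grip_width: 0.002
pos [ 0.5229 -0.0227  0.0538] slide [ 0.007  0.002 -0.007] dr [-0.005  0.002  0.001] F [-2.7 -1.   2.7] grip 0.002 j [-13.  11. -42.  19.   7. -21.] t 21.25
```

```bash
python3 -m inch '[{"dr":[0,0.001,0],"slide":[-0.004,0,0.006],"fingers":1},{"dr":[0,0.0,0],"slide":[-0.004,0,0.006],"fingers":1}]'; python3 tool.py .5205 -.0225 .055 -171.2 18
```

```text
time_s: 21.45
tool_pos: [0.5231, -0.0227, 0.0527]
ee_rot: [[-0.941, -0.152, 0.303], [-0.146, 0.988, 0.042], [-0.306, -0.005, -0.952]]
ft_force: [-22.1, -0.7, 35.5]
grip_width: 0.0
pos [ 0.5231 -0.0227  0.0527] slide [ 0.007  0.002 -0.012] dr [-0.007 -0.004  0.   ] F [-22.1  -0.7  35.5] grip 0.0 j [-13.  12. -42.  20.   6. -21.] t 21.45
```

```bash
python3 -m inch '[{"dr":[0,0.0,0],"slide":[-0.0021,0,0.0024],"fingers":1}]'; python3 tool.py .5205 -.0225 .055 -171.2 18; python3 look.py w13 wrist;python3 tool.py .5205 -.0225 .055 -171.2 18;python3 look.py s13 scene 140 160 200 100 4; python3 tool.py .5205 -.0225 .055 -171.2 18; python3 look.py t13 top 230 175 120 90 6; python3 tool.py .5205 -.0225 .055 -171.2 18
```

```text
time_s: 21.55
tool_pos: [0.5229, -0.0227, 0.0531]
ee_rot: [[-0.941, -0.151, 0.302], [-0.146, 0.988, 0.041], [-0.305, -0.006, -0.952]]
ft_force: [-4.3, -0.3, 6.9]
grip_width: -0.003
pos [ 0.5229 -0.0227  0.0531] slide [ 0.007  0.002 -0.01 ] dr [-0.007 -0.006 -0.   ] F [-4.3 -0.3  6.9] grip -0.003 j [-13.  12. -42.  20.   6. -21.] t 21.55
pos [ 0.523  -0.0227  0.053 ] slide [ 0.007  0.002 -0.011] dr [-0.007 -0.006  0.   ] F [-9.8 -0.  13.8] grip -0.002 j [-13.  12. -42.  20.   6. -21.] t 21.6
pos [ 0.5229 -0.0227  0.053 ] slide [ 0.007  0.002 -0.011] dr [-0.007 -0.006 -0.   ] F [-9.1 -0.7 14.9] grip -0.001 j [-13.  12. -42.  20.   6. -21.] t 21.65
pos [ 0.523  -0.0227  0.053 ] slide [ 0.007  0.002 -0.011] dr [-0.007 -0.006  0.   ] F [-9.6 -1.1 14.5] grip 0.002 j [-13.  12. -42.  20.   6. -21.] t 21.7
```

View pics/w13.png

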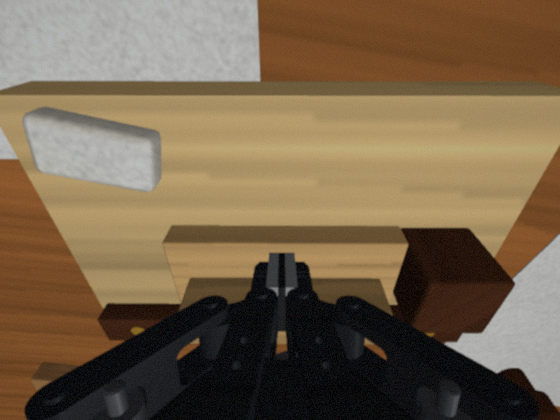

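View pics/s13_c.png

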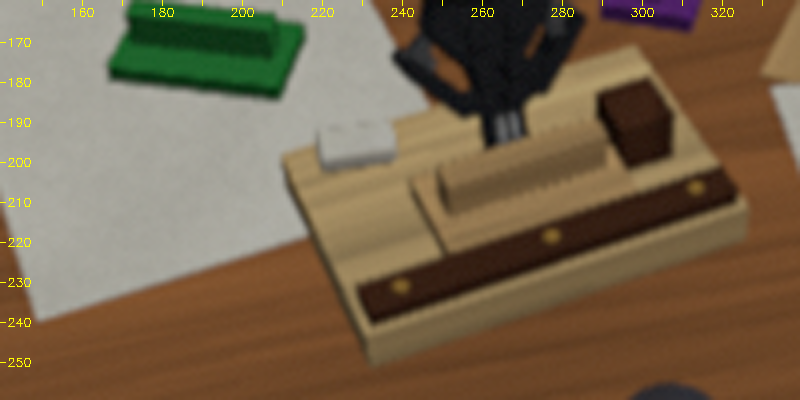

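View pics/t13_c.png

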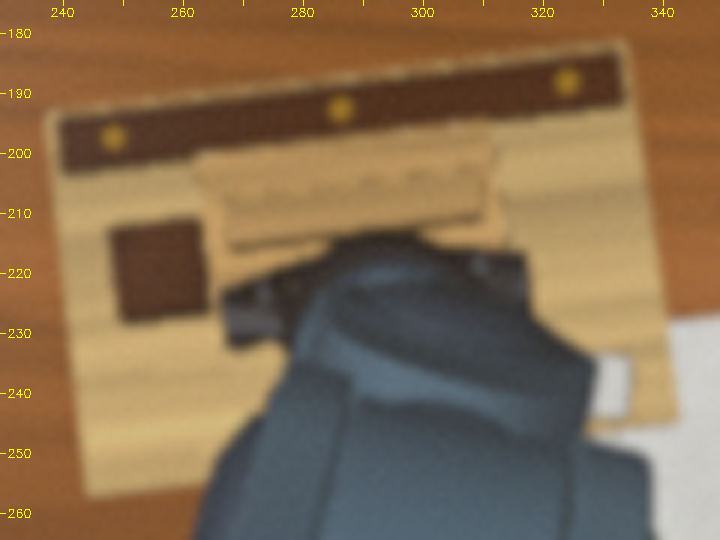

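```bash
python3 -m inch '[{"dr":[0,0.0,0],"slide":[-0.003,0,0.0022],"fingers":1}]'; python3 look.py w14 wrist 370 215 100 90 6;python3 tool.py .5205 -.0225 .055 -171.2 18;python3 look.py s14 scene;python3 look.py s15 scene; python3 tool.py .5205 -.0225 .055 -171.2 18
```

```text
time_s: 21.8
tool_pos: [0.5229, -0.0227, 0.0531]
ee_rot: [[-0.942, -0.151, 0.301], [-0.145, 0.989, 0.04], [-0.304, -0.006, -0.953]]
ft_force: [-6.5, -0.3, 7.7]
grip_width: 0.002
pos [ 0.523  -0.0227  0.053 ] slide [ 0.007  0.002 -0.01 ] dr [-0.008 -0.007 -0.   ] F [-7.4 -1.1 11.6] grip -0.002 j [-13.  12. -42.  20.   6. -21.] t 21.85
pos [ 0.5229 -0.0227  0.053 ] slide [ 0.007  0.002 -0.01 ] dr [-0.008 -0.007 -0.   ] F [-7.3 -0.1 11. ] grip 0.003 j [-13.  12. -42.  20.   6. -21.] t 21.95
```

View pics/w14_c.png

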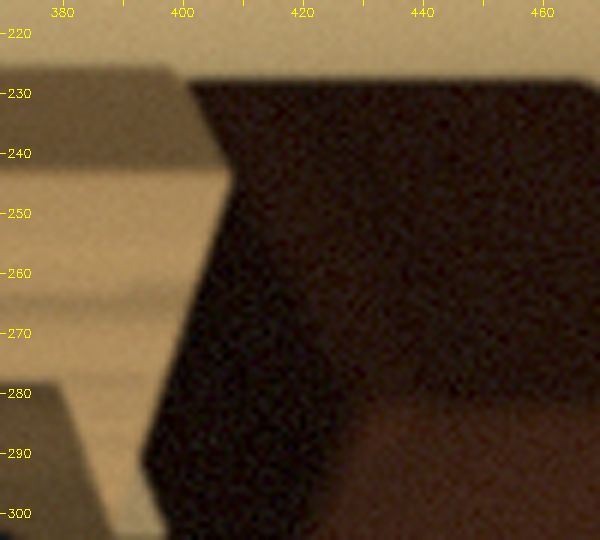

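Run:
```python
from h import *
import pickle
im=cv2.imread("pics/w14.png")[:,:,::-1]
crop(im,385,218,35,40,15,"pics/w14_d.png",5)
c=pickle.load(open("pics/w14.pkl","rb"))
ex=np.array([np.cos(np.radians(8.8)),np.sin(np.radians(8.8)),0]);ey=np.array([-ex[1],ex[0],0]);S=np.array([.5144,.0626,.035])
print("stop corner -x,-y bottom/top",proj(c,[S-.02*ex-.02*ey,S-.02*ex-.02*ey+[0,0,.016],S-.02*ex-.02*ey+[0,0,.042],S+.02*ex-.02*ey+[0,0,.016]]))
```

```text
stop corner -x,-y bottom/top [[396.92052526 225.26168834]
 [406.71203502 243.99539905]
 [426.83755593 282.49104745]
 [390.25042409 294.17706445]]
```

View pics/w14_d.png

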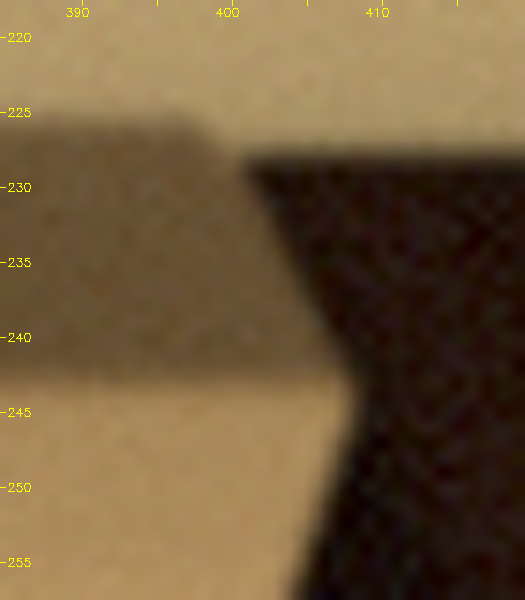

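```bash
python3 -m inch '[{"dr":[0,0.0,0],"slide":[0,0.003,0.0015],"fingers":1}]'; python3 tool.py .5205 -.0225 .055 -171.2 18;  python3 -m inch '[{"dr":[0,0.0,0],"slide":[0,0.003,0.0015],"fingers":1}]'; python3 tool.py .5205 -.0225 .055 -171.2 18; python3 -m inch '[{"dr":[0,0.0,0],"slide":[0,0.003,0.0015],"fingers":1}]'; python3 tool.py .5205 -.0225 .055 -171.2 18
```

```text
time_s: 22.05
tool_pos: [0.5228, -0.0226, 0.0532]
ee_rot: [[-0.942, -0.15, 0.301], [-0.145, 0.989, 0.038], [-0.303, -0.008, -0.953]]
ft_force: [-2.2, -2.9, 4.9]
grip_width: -0.0
pos [ 0.5228 -0.0226  0.0532] slide [ 0.006  0.002 -0.01 ] dr [-0.01  -0.008 -0.001] F [-2.2 -2.9  4.9] grip -0.0 j [-13.  12. -42.  20.   6. -21.] t 22.05
time_s: 22.15
tool_pos: [0.5229, -0.0226, 0.0532]
ee_rot: [[-0.942, -0.149, 0.301], [-0.145, 0.989, 0.036], [-0.303, -0.009, -0.953]]
ft_force: [-2.7, -2.4, 3.9]
grip_width: -0.003
pos [ 0.5229 -0.0226  0.0532] slide [ 0.007  0.002 -0.01 ] dr [-0.013 -0.008 -0.001] F [-2.7 -2.4  3.9] grip -0.003 j [-13.  12. -42.  20.   6. -21.] t 22.15
time_s: 22.25
tool_pos: [0.5229, -0.0226, 0.0531]
ee_rot: [[-0.942, -0.148, 0.301], [-0.145, 0.989, 0.034], [-0.303, -0.011, -0.953]]
ft_force: [-4.3, -2.8, 6.7]
grip_width: -0.002
pos [ 0.5229 -0.0226  0.0531] slide [ 0.007  0.002 -0.01 ] dr [-0.015 -0.008 -0.002] F [-4.3 -2.8  6.7] grip -0.002 j [-13.  12. -42.  20.   6. -21.] t 22.25
```

```bash
python3 -m inch '[{"dr":[0,0.0,0],"slide":[-0.0046,0.001,0.0023],"fingers":1}]'; python3 look.py w16 wrist;python3 tool.py .5205 -.0225 .055 -171.2 18;python3 look.py s16 scene;python3 look.py s17 scene; python3 tool.py .5205 -.0225 .055 -171.2 18
```

```text
time_s: 22.35
tool_pos: [0.523, -0.0226, 0.053]
ee_rot: [[-0.943, -0.147, 0.299], [-0.144, 0.989, 0.033], [-0.301, -0.012, -0.954]]
ft_force: [-13.5, -2.4, 16.7]
grip_width: -0.002
pos [ 0.523  -0.0226  0.053 ] slide [ 0.007  0.002 -0.01 ] dr [-0.017 -0.011 -0.002] F [-10.4  -2.2  12.5] grip 0.004 j [-13.  12. -42.  20.   6. -21.] t 22.4
pos [ 0.523  -0.0226  0.0531] slide [ 0.007  0.002 -0.01 ] dr [-0.017 -0.011 -0.002] F [-9.4 -2.8 11.9] grip 0.0 j [-13.  12. -42.  20.   6. -21.] t 22.5
```

```bash
python3 look.py w18 wrist; python3 look.py s18 scene 130 140 290 130 2.75; python3 tool.py .5205 -.0225 .055 -171.2 18; python3 -c "
from rig import manip
print(abs(manip.sense()['joint_vel']).max())"
```

```text
pos [ 0.5229 -0.0226  0.053 ] slide [ 0.007  0.002 -0.01 ] dr [-0.017 -0.011 -0.002] F [-9.  -2.6 12.7] grip -0.001 j [-13.  12. -42.  20.   6. -21.] t 22.6
0.13869959382547278
```

View pics/s18_c.png

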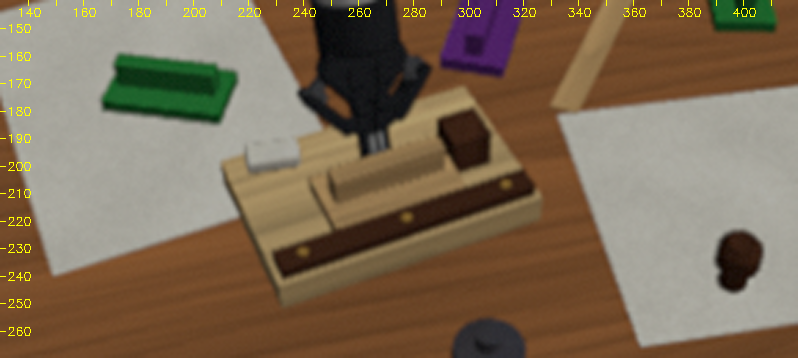

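View pics/w18.png

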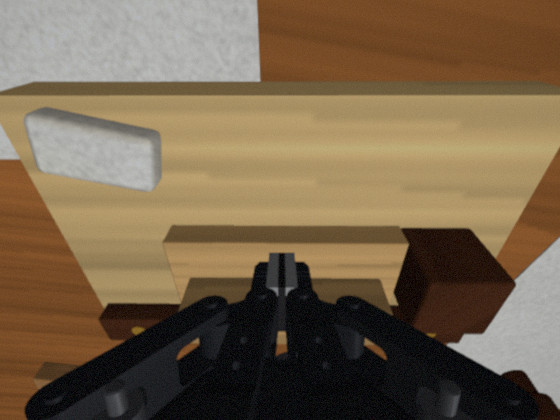

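The pictures show the stop upright in its socket, the guide flat against the fence with its end at the stop, and the chalk still in place. The push is steady at about 16 N, roughly 53° down.

```bash
python3 -c "
from rig import manip
print(manip.finish_job()); s=manip.sense(); print(s['time_s'],s['ft_force'])"
```

```text
the job is handed in; nothing more can be done
None
the job is handed in; nothing more can be done
```

I plugged the square-headed stop into the socket and let go of it. I then laid the guide flat on the board against the fence and the stop. The job was handed in at 22.6 s, with the closed fingers still pushing on the guide where its rib meets the ledge. The tool reports no verdict.

- **Stop:** the tool ended at z = 42.5 mm, against about 42.7 mm expected for fully home, with about 31 N when I pressed. It stands upright in every later picture.
- **Guide:** I felt contact with the board, stop and fence in turn while sliding it into place. In the last enlarged wrist crop no gap to the stop shows (0.3 mm at most). A small sideways push toward the stop met about 2.5 N and nothing moved.
- **Final push:** about 16 N and steady, roughly 10 N toward the fence and 12 N down (about 53° down, a little steeper than 45°). About 1 N of it leans toward the stop.
- **Other things:** the chalk and the other bystanders still in view look unmoved in the last pictures.

**What didn't go as planned:**
- One press while tuning the push reached about 42 N at the fingertips for a moment.
- Tilting the tool to 45° brought joint 3 close to its limit, with a brief 17 N reading in free air. I pushed with the tool at about 18° tilt instead.

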